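# Refit the false floor of a drained water bath

## Task

Put the perforated false floor back into the drained water bath: it is longer than the mouth, so tilt it, tuck one end under the deep front rim until you feel the tank's front wall, then swing the other end down past the rear rim. Still holding it, lower it flat until you feel it rest lightly on both ledges (no pressing, no dropping), and after a moment slide it back along them until it meets the rear wall, so that both ends are caught under the rim, and let go. Never force the plate, and leave the flask, the beaker and the brown bottle near it alone.

Things in the scene. Friction and masses are not known exactly. Their poses are not given: they have to be found in the camera images.
- bath: White box-shaped water bath, drained, fixed. Origin on the bench top under the tank's centre; x to the rear (away from the grey control head), y left, z up. Outside x -125..125 mm, y +-92; control head in front to x -153, 90 high, its black knob to x -168; drain cock 24 mm out of the left side, 40 high. Flat steel rim: top 110 mm, underside 105 mm above the bench. Tank bottom 21 mm up.
- bath_mouth (a point): Centre of the mouth, the free opening in the rim, at the rim's top (bath x = 9 mm); axes as the bath's. The mouth is 172 mm (x) by 136 mm (y), bath x -77..95, y +-68. The rim overhangs the tank 32 mm at the front, 14 at the rear, 8 at each side. The tank inside: bath x -109..109, y +-76, upright walls.
- bath_front (a point): Top of the tank's front wall, at the rim's underside (bath x -109 mm, z 105). Below, across the tank, the front ledge juts 64 mm back from this wall (to bath x -45). Both ledges are level, rigid, 3 mm thick and at one height, but clamped in slots: their tops lie somewhere 29 to 49 mm below the rim's underside. The setting is not measured.
- bath_rear (a point): Top of the tank's rear wall, at the rim's underside (bath x 109 mm, z 105). Below, the rear ledge juts 30 mm forward (to bath x 79), at the front ledge's height. The plate is home with its rear edge against this wall: its origin then 100 mm in front of it (bath x 9, y near 0), underside on both ledges, both ends 14 mm under the rim.
- floor_plate: False floor: loose perforated steel plate, 200 (x) x 120 (y) x 10 mm with folded edges (solid), about 0.35 kg, both ends alike, flat on the bench at first. Origin at the centre of its underside. Tilted 22 degrees, low end forward, that end needs 23 mm below the rim's underside to reach the front wall; its other end then clears the rear rim by 4 mm or more.
- plate_grip (a point): Centre of the plate's lifting handle, 52 mm above its underside; axes as the plate's. A black bar along x over the plate's middle, 84 mm long, 12 wide (y), 14 high, to be pinched across y from above; 35 mm clear below it; round posts at x -34 and 34 mm.
- plate_end_a (a point): Middle of the lower edge of the plate's -x end (on the underside).
- plate_end_b (a point): Middle of the lower edge of the plate's +x end (on the underside).
- flask: Bystander: conical glass flask, 64 mm wide, 102 mm high, stands loose on the bench; origin at the centre of its underside, z up.
- beaker: Bystander: glass beaker, 54 mm wide, 70 mm high, stands loose on the bench; origin at the centre of its underside, z up.
- amber: Bystander: brown bottle with black cap, 49 mm wide, 99 mm high, stands loose on the bench; origin at the centre of its underside, z up.

How it is judged:
By the outcome, as a careful person would: the job done as asked, in the order asked, and still so for the second after the job is handed in, with the robot touching nothing.
It also fails if it takes over 72 s, if anything falls off the work surface, if the arm or the gripper's body presses on something with over 40 N, if the wrist force passes 120 N, or if a joint passes its speed limit or range.

## Robot

A 6-joint arm with a two-finger parallel gripper is mounted at the origin on a cart in front of the work surface, level with it; the furniture and walls round the work are solid. World frame = base frame: x ahead of the robot, y to its left, z up, the work surface at z = 0. Lengths are in m, angles in rad, forces in N, time in s.
With the tool pointing down it reaches from about 0.35 to 0.925 m from the base axis. Payload 6.4 kg.
Tool frame: the origin (TCP) lies on the centre line of the jaws, within the pads' length; the fingertips stand 17 mm ahead of it and the grasp point (between the pads) lies 2 mm behind it; z points along the fingers, x is the direction in which the jaws open and shut, and the axes are right-handed (so a half turn about z gives the same grasp; the last joint's range is limited). The gripper opens to 94 mm and grips with 3 to 60 N. Pads are 16 mm wide; open, the fingers measure 119 mm over their backs; the gripper's body (75 mm by 177 mm) begins 78 mm behind the grasp point.
Start: joints at [1.049, 0.245, 1.558, -0, 1.339, -0.174], TCP at [0.222, 0.611, 0.222] pointing down, gripper open.
Joint ranges: [-3.13, 3.13], [-1.02, 2.26], [0.13, 2.54], [-0.95, 4.09], [0.21, 2.88], [-2.74, 2.74]. Speed limits (rad/s): [2.57, 2.57, 3.14, 3.14, 3.14, 3.14].

## Interface

Orientations are given as a rotation vector (axis times angle).
In Python, from rig import bot gives the robot as it stands.
- The arm moves only by the tool drive_tool, never from a script. Its argument "deltas" is a list of rows, each an object with "offset": the shift along the tool's x, y, z in cm, a list of three; "roll": the turn about the tool's z in degrees; "hand": the closure in counts, from 0 (fully open) to 255 (shut). In form: [{"offset": [dx, dy, dz], "roll": roll, "hand": hand}, ...]. A call has 1 to 8 rows; each row shifts and turns the commanded pose from where the row before left it, along the tool's axes as they then stand; what a row does not reach is not made up. A row lasts 1/12 s, in which the tool goes at most 41.7 mm and 7.16 degrees, less where a joint would pass 70% of its speed; a pose out of reach is approached as far as the arm can. A call with a gripper value outside its range is refused whole. The fingers move at their own pace and stop on an object; the grip force is fixed at half the most. Time passes only in rows, so rows that do not move let the fingers close. It gives the time, the measured TCP pose, the force and the opening at its end, in the units of the state.
- bot.state(): the state, without advancing time (a new reading comes with each control period).
- bot.grab_frame(name): name is "scene" or "top" or "wrist"; returns (picture, depth): 400x640x3 uint8, blue, green, red; 400x640 float32, m along the optical axis (not along the pixel's ray), 0 where there is no reading.
- bot.calibration(name): a dict with "intrinsics" (3x3 intrinsics, pixels), "dist" ([k1, k2, p1, p2, k3] as OpenCV has them; the pictures are not rectified), "world_to_cam" (4x4, takes a point from world to camera coordinates); the wrist camera has in their place "mount" (4x4, takes a point from camera to tool coordinates, whose origin is the TCP and whose axes are the tool frame's). Camera axes: x right, y down, z forward; pixel columns grow to the right and rows downward; lengths in m; the calibration is good to about 2 mm. A picture is of the moment at which its call begins: read the wrist's pose just before it. calibration takes no time and is no camera call.
- bot.finish_job(): hands the job in, once; it reports no verdict.
Trained networks look in the newest picture that a camera, given by its name, has taken for a name from the list of things; names that differ only in an ending like _2 or _b are one class to them, and where a whole thing is asked for, a point or a joint stands for the part that bears it (a point fixed in the world has none). Each returns a list of dicts, best first, with "p" (0 to 1); they miss things now and then, are a little off and sometimes report something else, mostly with a low value. They report only what shows in the picture. A call takes as long as a camera call.
- bot.outline_of(thing, camera): "pixels" (400x640 bool, what is visible of it) and "rect" ([left, top, width, height] in pixels, round what is visible of it).
The state is a dict: "time_s": time; "q": joint angles; "qvel": joint speeds; "tau": joint torques, N m; "ee_pos": TCP position; "eef_rot": TCP orientation; "force": force on the tool from outside, world axes, zero at the start; "moment": the same for the moment, N m; "grip_width": finger opening in m.
Only numpy, scipy, OpenCV 4.12 (cv2) and the standard library are available. Lean on these libraries where they do the work, as an engineer would, in place of code of your own. Each camera call takes 0.05 s, during which the arm holds its last target.

## Working session

There is one attempt and no reset: what is moved stays moved. The work goes in short steps, Python scripts to look and compute and a tool call to move; the robot and the scene stay as the last step left them, time stands still between calls to the robot, and variables do not carry over. Pictures are saved under pics/ and viewed, and the job is handed in when it is done.

Besides the shell and the picture viewer there is one more tool, called by a JSON object that holds its "fn" and its "kwargs", one argument or row to a line. drive_tool: Moves the arm, as the interface text tells. Its arguments: {"type":"object","properties":{"deltas":{"type":"array","items":{"type":"object","properties":{"offset":{"type":"array","items":{"type":"number"}},"roll":{"type":"number"},"hand":{"type":"number"}}}}},"required":["deltas"]}

```bash
ls; mkdir -p pics; cat > h.py <<'E'
import numpy as np, cv2
from rig import bot
from scipy.spatial.transform import Rotation as R
def world_pts(name,depth,pix,st=None):
    c=bot.calibration(name);K=np.array(c['intrinsics']);d=np.array(c['dist'])
    pix=np.asarray(pix)  # (n,2) u,v
    z=depth[pix[:,1],pix[:,0]]
    n=cv2.undistortPoints(pix.astype(np.float64).reshape(-1,1,2),K,d).reshape(-1,2)
    P=np.c_[n*z[:,None],z]
    if name=='wrist':
        M=np.array(c['mount']);P=P@M[:3,:3].T+M[:3,3]
        r=R.from_rotvec(st['eef_rot']).as_matrix();return P@r.T+np.array(st['ee_pos'])
    T=np.linalg.inv(np.array(c['world_to_cam']));return P@T[:3,:3].T+T[:3,3]
E
python3 - <<'E'
from h import *
st=bot.state();print(st)
for n in ['scene','top','wrist']:
    im,d=bot.grab_frame(n);cv2.imwrite(f'pics/{n}0.png',im);np.save(f'{n}0.npy',d)
    c=bot.calibration(n);print(n,{k:np.round(v,3).tolist() for k,v in c.items()})
    for t in ['bath','floor_plate','flask','beaker','amber']:
        r=bot.outline_of(t,n)
        for i,x in enumerate(r[:2]):
            print(n,t,x['p'],x['rect'])
        if r: np.save(f'{n}_{t}.npy',r[0]['pixels'])
E
```

```text
pics
{'time_s': 0.0, 'q': array([ 1.04889979e+00,  2.45794993e-01,  1.55896946e+00, -3.15614812e-05,
        1.33871761e+00, -1.74104600e-01]), 'qvel': array([0.0005902 , 0.00066527, 0.00167337, 0.00163244, 0.00109138,
       0.00095845]), 'tau': array([-2.70624565e-03, -4.15818143e+01, -3.14602160e+01,  6.83500618e-02,
        3.33024783e-02, -1.31889478e-04]), 'ee_pos': array([0.22125682, 0.6105891 , 0.2213815 ]), 'eef_rot': array([ 2.57160819,  1.80311561, -0.00266734]), 'force': array([-0.63063846,  0.22531196,  0.51080667]), 'moment': array([0.00413404, 0.05267243, 0.00459773]), 'grip_width': 0.09408345179441595}
scene {'intrinsics': [[375.299, 0.0, 330.227], [0.0, 375.299, 197.628], [0.0, 0.0, 1.0]], 'dist': [-0.016, 0.0, 0.0, 0.0, 0.0], 'world_to_cam': [[0.73, -0.684, 0.012, -0.351], [-0.414, -0.456, -0.788, 0.306], [0.544, 0.57, -0.615, 0.781], [0.0, 0.0, 0.0, 1.0]]}
scene bath 0.73 [233.1, 131.9, 101.1, 77.7]
scene floor_plate 0.66 [332.3, 250.0, 100.8, 69.7]
scene floor_plate 0.18 [362.9, 170.1, 20.6, 37.2]
scene flask 0.81 [363.9, 172.1, 21.0, 34.3]
scene beaker 0.6 [392.8
[... 176 characters left out ...]
], [0.0, 0.0, 1.0]], 'dist': [0.018, 0.0, 0.0, 0.0, 0.0], 'world_to_cam': [[-0.007, -1.0, 0.015, 0.02], [-0.992, 0.006, -0.127, 0.528], [0.127, -0.016, -0.992, 1.125], [0.0, 0.0, 0.0, 1.0]]}
top bath 0.84 [154.5, 134.1, 103.7, 133.4]
top floor_plate 0.83 [370.2, 193.3, 61.9, 80.6]
top flask 0.9 [296.2, 138.4, 28.0, 23.4]
top beaker 0.82 [352.0, 146.0, 26.1, 25.6]
top amber 0.85 [263.0, 111.0, 17.5, 22.5]
wrist {'intrinsics': [[290.239, 0.0, 317.47], [0.0, 290.239, 200.976], [0.0, 0.0, 1.0]], 'dist': [-0.015, 0.0, 0.0, 0.0, 0.0], 'mount': [[1.0, 0.001, 0.001, 0.0], [-0.001, 0.961, 0.276, -0.08], [-0.001, -0.276, 0.961, -0.161], [0.0, 0.0, 0.0, 1.0]]}
wrist bath 0.84 [178.3, 348.9, 62.2, 45.8]
```

View pics/scene0.png

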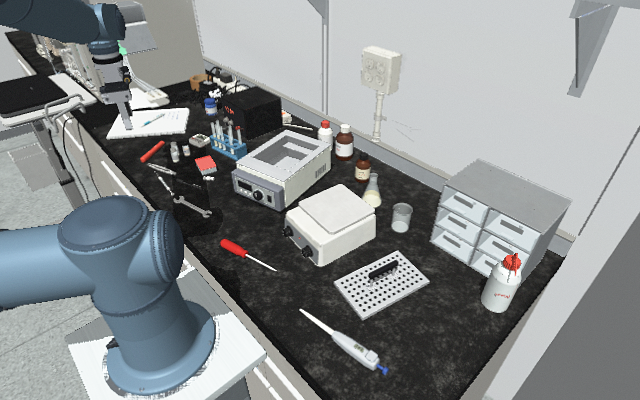

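View pics/top0.png

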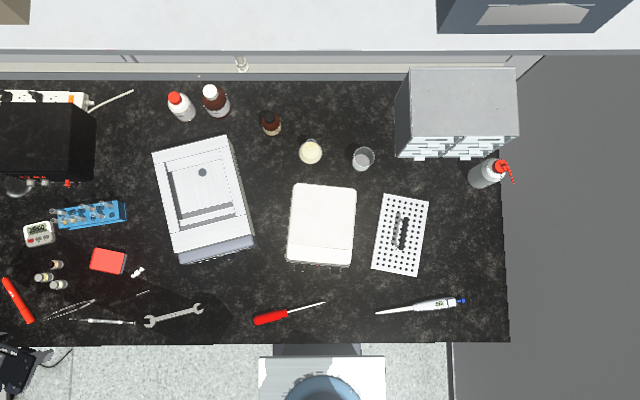

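View pics/wrist0.png

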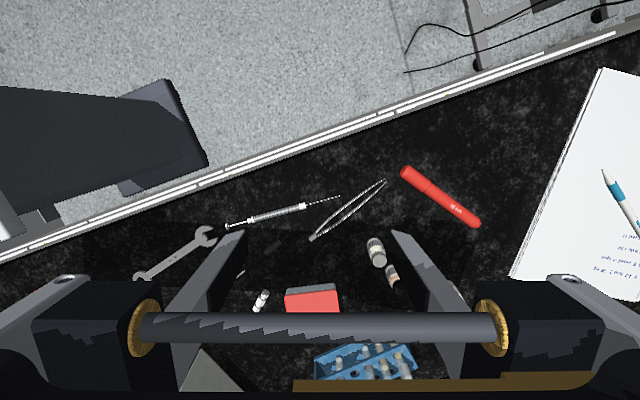

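```bash
cat > m.py <<'E'
from h import *
def rect(P):
    (c,s,a)=cv2.minAreaRect((P[:,:2]*1000).astype(np.float32)); return np.round(c,1),np.round(s,1),round(a,1)
def cloud(n,t,d=None,st=None):
    m=np.load(f'{n}_{t}.npy') if isinstance(t,str) else t
    d=np.load(f'{n}0.npy') if d is None else d
    v,u=np.nonzero(m&(d>0)); return world_pts(n,d,np.c_[u,v],st),np.c_[u,v]
E
python3 - <<'E'
from m import *
for n in ['top']:
    P,_=cloud(n,'bath'); h=np.histogram(P[:,2],bins=np.arange(-.01,.16,.005));print(h[0])
    rim=P[(abs(P[:,2]-.11)<.006)];print('bath rim',rect(rim),np.median(rim[:,2]))
    P,_=cloud(n,'floor_plate');print(np.histogram(P[:,2],bins=np.arange(-.01,.08,.005))[0])
    for lo,hi in [(.004,.018),(.045,.07)]:
        Q=P[(P[:,2]>lo)&(P[:,2]<hi)];print('plate',rect(Q),np.median(Q[:,2]),len(Q),Q.mean(0))
    for t in ['flask','beaker','amber']:
        P,_=cloud(n,t);print(t,rect(P),P[:,2].max(),P.mean(0))
d=np.load('top0.npy')
m=np.zeros((400,640),bool);m[170:275,275:365]=1
P,_=cloud('top',m);Q=P[P[:,2]>.03];print('hot',rect(Q),np.percentile(Q[:,2],[50,99,100]))
m=np.zeros((400,640),bool);m[80:345,0:510]=1
P,px=cloud('top',m);i=P[:,2]>.13;print('tall',np.c_[px[i],P[i]][::200].round(2))
E
```

```text
[   0    1    1    0    4  636 1805  198   42   52   58   55   52   64
   91  157  943  336   58  454  490   41   64 1625 2302   42    0    0
    0    0    0    0    0]
bath rim (array([552.9, 289.2]), array([250.2, 185.8]), 14.4) 0.11043315422128996
[   0    4   38 1254 1978   86    2    1    0    0    0    2   17   99
   58    0    0]
plate (array([ 456.9, -205.7]), array([120.9, 200.1]), 78.7) 0.010682791624296528 3334 [ 0.4555735  -0.20472977  0.01067595]
plate (array([ 456.4, -205.3]), array([13.4, 82.1]), 79.3) 0.05871086070088427 176 [ 0.45590437 -0.20468703  0.05854985]
flask (array([672.6,  27.8]), array([63.4, 54.5]), 60.3) 0.10529420776441967 [0.66830375 0.02610235 0.04269668]
beaker (array([ 650. , -116.5]), array([51.2, 68.1]), 11.0) 0.07427334993931622 [ 0.65248221 -0.11202893  0.02894551]
amber (array([737.7, 126.2]), array([37.4, 44.8]), 12.1) 0.10565305359122368 [0.7332178  0.12414874 0.071014  ]
hot (array([466.7,   2.4]), array([162.8, 212.7]), 83.9) [0.09944347 0.1050392  0.10796615]
tall [[ 4.04e+02  8.00e+01  8.20e-01 -2.00e-01  1.40e-01]
 [ 4.98e+02  8.10e+01  
[... 2457 characters left out ...]
 1.60e-01]
 [ 4.51e+02  1.43e+02  6.60e-01 -3.00e-01  1.50e-01]
 [ 4.83e+02  1.44e+02  6.60e-01 -3.80e-01  1.50e-01]
 [ 4.35e+02  1.46e+02  6.50e-01 -2.70e-01  1.50e-01]
 [ 1.80e+01  1.49e+02  6.50e-01  7.10e-01  1.40e-01]
 [ 1.30e+01  1.52e+02  6.50e-01  7.20e-01  1.40e-01]
 [ 6.00e+00  1.55e+02  6.40e-01  7.40e-01  1.30e-01]
 [ 2.00e+00  1.58e+02  6.30e-01  7.40e-01  1.30e-01]
 [ 6.80e+01  1.60e+02  6.30e-01  5.90e-01  1.30e-01]
 [ 3.50e+01  1.63e+02  6.20e-01  6.70e-01  1.40e-01]
 [ 4.94e+02  1.65e+02  6.10e-01 -4.00e-01  1.40e-01]
 [ 1.80e+01  1.68e+02  6.10e-01  7.10e-01  1.30e-01]
 [ 4.70e+01  1.70e+02  6.00e-01  6.40e-01  1.40e-01]
 [ 3.00e+00  3.39e+02  2.40e-01  6.60e-01  2.10e-01]]
```

```bash
python3 - <<'E'
import cv2
im=cv2.imread('pics/top0.png')
a=cv2.resize(im[120:280,140:270],None,fx=3,fy=3,interpolation=cv2.INTER_CUBIC)
b=cv2.resize(im[120:280,340:450],None,fx=3,fy=3,interpolation=cv2.INTER_CUBIC)
cv2.imwrite('pics/crop0.png',cv2.hconcat([a,b]))
E
```

```text
(no output)
```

View pics/crop0.png

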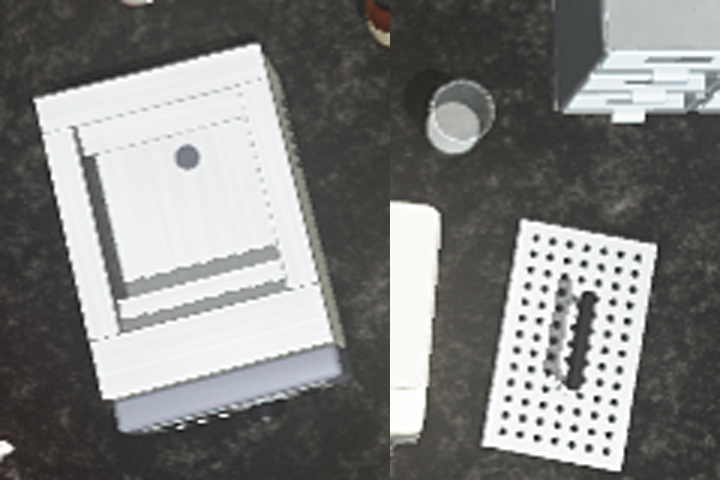

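```bash
cat > go.py <<'E'
from h import *
def plan(target,yawx_deg,st=None):
    """yawx: world direction (deg) of tool x desired (mod 180). roll needed, then offset in cm in rolled tool frame"""
    st=st or bot.state(); r=R.from_rotvec(st['eef_rot']); M=r.as_matrix()
    cur=np.degrees(np.arctan2(M[1,0],M[0,0]))
    d=(yawx_deg-cur+90)%180-90   # world yaw change; tool z down => roll=-d
    rr=(r*R.from_rotvec([0,0,np.radians(-d)])).as_matrix()
    off=rr.T@(np.array(target)-np.array(st['ee_pos']))
    print('t',round(st['time_s'],2),'pos',np.round(st['ee_pos'],4),'toolx yaw',round(cur,2),'toolz',np.round(M[:,2],4),'q6',round(st['q'][5],2),'F',np.round(st['force'],1),'w',round(st['grip_width'],4))
    print('roll',round(-d,2),'off_cm',np.round(off*100,2))
E
python3 - <<'E'
from go import *
yaw=np.radians(-11); g=np.array([.4564,-.2053])+.02*np.array([np.cos(yaw),np.sin(yaw)])
print(g);plan([g[0],g[1],.18],-11+90)
from m import *
P,_=cloud('top','bath');Q=P[(P[:,2]>.06)&(P[:,2]<.08)];print(np.histogram(Q[:,2],bins=np.arange(.06,.08,.002)));
a=np.radians(14.4);X=(Q[:,:2]-[.5529,.2892])@np.array([[np.cos(a),-np.sin(a)],[np.sin(a),np.cos(a)]])
i=(abs(X[:,1])<.06);print(np.c_[X[i]*1000,Q[i,2]*1000][::40].round(0).tolist(), np.median(Q[i,2]), np.median(P[(abs(P[:,2]-.021)<.005),2]))
E
```

```text
[ 0.47603254 -0.20911618]
t 0.9 pos [0.2216 0.6111 0.2225] toolx yaw 70.07 toolz [ 1.e-04  1.e-04 -1.e+00] q6 -0.17 F [-0.3 -0.6 -0.1] w 0.0937
roll -8.93 off_cm [-75.66  40.63   4.25]
(array([ 26,  45,  40,  39,  98, 258, 488, 332, 156,  45]), array([0.06 , 0.062, 0.064, 0.066, 0.068, 0.07 , 0.072, 0.074, 0.076,
       0.078, 0.08 ]))
[[105.0, -58.0, 72.0], [99.0, -39.0, 73.0], [101.0, -13.0, 70.0], [93.0, -32.0, 71.0], [87.0, -42.0, 76.0], [85.0, -41.0, 75.0], [86.0, -28.0, 74.0], [89.0, -8.0, 71.0], [88.0, 2.0, 74.0], [85.0, -2.0, 74.0], [80.0, -11.0, 72.0], [86.0, 37.0, 77.0], [85.0, 48.0, 73.0], [-50.0, -59.0, 74.0], [-53.0, -44.0, 75.0], [-51.0, -14.0, 75.0], [-58.0, -32.0, 75.0], [-63.0, -41.0, 76.0], [-65.0, -40.0, 73.0], [-65.0, -33.0, 73.0], [-65.0, -19.0, 77.0], [-63.0, -4.0, 75.0], [-65.0, -1.0, 74.0], [-68.0, -5.0, 74.0], [-60.0, 46.0, 74.0], [-62.0, 58.0, 75.0], [-70.0, 56.0, 73.0], [-158.0, -20.0, 67.0], [-163.0, -10.0, 61.0]] 0.07327688984393199 0.021565723270330794
```

{"fn": "drive_tool", "kwargs": {
  "deltas": [
    {"offset": [0, 0, 0], "roll": -7, "hand": 0},
    {"offset": [-3, 1.6, 0], "roll": -1.93, "hand": 0},
    {"offset": [-3.4, 1.8, 0], "roll": 0, "hand": 0},
    {"offset": [-3.4, 1.8, 0], "roll": 0, "hand": 0},
    {"offset": [-3.4, 1.8, 0], "roll": 0, "hand": 0},
    {"offset": [-3.4, 1.8, 0], "roll": 0, "hand": 0},
    {"offset": [-3.4, 1.8, 0], "roll": 0, "hand": 0},
    {"offset": [-3.4, 1.8, 0], "roll": 0, "hand": 0}
  ]
}}

```text
time_s: 1.57
ee_pos: [0.2976, 0.3558, 0.2225]
eef_rot: [2.423, 1.999, 0.001]
force: [0.5, -0.5, -0.1]
grip_width: 0.0942
```

{"fn": "drive_tool", "kwargs": {
  "deltas": [
    {"offset": [-3.4, 1.8, 0], "roll": 0, "hand": 0},
    {"offset": [-3.4, 1.8, 0], "roll": 0, "hand": 0},
    {"offset": [-3.4, 1.8, 0], "roll": 0, "hand": 0},
    {"offset": [-3.4, 1.8, 0], "roll": 0, "hand": 0},
    {"offset": [-3.4, 1.8, 0], "roll": 0, "hand": 0},
    {"offset": [-3.4, 1.8, 0], "roll": 0, "hand": 0},
    {"offset": [-3.4, 1.8, 0], "roll": 0, "hand": 0},
    {"offset": [-3.4, 1.8, 0], "roll": 0, "hand": 0}
  ]
}}

```text
time_s: 2.23
ee_pos: [0.3872, 0.0611, 0.2229]
eef_rot: [2.423, 1.998, 0.002]
force: [0.0, 1.5, 0.4]
grip_width: 0.0943
```

{"fn": "drive_tool", "kwargs": {
  "deltas": [
    {"offset": [-3.4, 1.8, 0], "roll": 0, "hand": 0},
    {"offset": [-3.4, 1.8, 0], "roll": 0, "hand": 0},
    {"offset": [-3.4, 1.8, 0], "roll": 0, "hand": 0},
    {"offset": [-3.4, 1.8, 0], "roll": 0, "hand": 0},
    {"offset": [-2, 1, 0], "roll": 0, "hand": 0},
    {"offset": [0, 0, 0], "roll": 0, "hand": 0},
    {"offset": [0, 0, 0], "roll": 0, "hand": 0}
  ]
}}

```text
time_s: 2.82
ee_pos: [0.4377, -0.1065, 0.2224]
eef_rot: [-2.426, -1.995, -0.0]
force: [-0.1, 1.0, 0.0]
grip_width: 0.0939
```

```bash
python3 - <<'E'
from go import *
from m import *
plan([.476,-.2091,.05],79)
st=bot.state();im,d=bot.grab_frame('wrist');cv2.imwrite('pics/w1.png',im)
r=bot.outline_of('floor_plate','wrist')
print([(x['p'],x['rect']) for x in r])
P,_=cloud('wrist',r[0]['pixels'],d,st)
for lo,hi in [(.004,.018),(.045,.07)]:
    Q=P[(P[:,2]>lo)&(P[:,2]<hi)];print('plate',rect(Q),np.median(Q[:,2]),len(Q),Q.mean(0))
E
```

```text
t 2.82 pos [ 0.4377 -0.1065  0.2224] toolx yaw 78.87 toolz [-4.e-04  6.e-04 -1.e+00] q6 -1.87 F [-0.1  1.   0. ] w 0.0939
roll -0.13 off_cm [-9.35  5.73 17.23]
[(0.66, [196.1, 133.2, 98.4, 140.2])]
plate (array([ 458.1, -205.4]), array([121. , 199.2]), 78.8) 0.009191696113585487 10636 [ 0.44243069 -0.19696288  0.0092234 ]
plate (array([ 456. , -204.5]), array([12.3, 81.2]), 78.7) 0.05748173876419174 541 [ 0.44274182 -0.20041104  0.05622311]
```

View pics/w1.png

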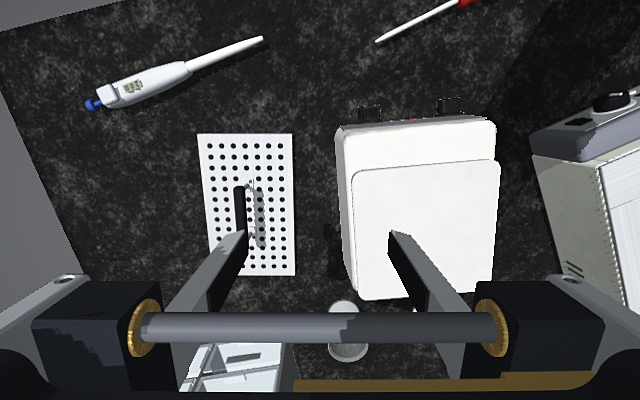

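{"fn": "drive_tool", "kwargs": {
  "deltas": [
    {"offset": [-3.1, 1.9, 0], "roll": -0.1, "hand": 0},
    {"offset": [-3.1, 1.9, 0], "roll": 0, "hand": 0},
    {"offset": [-3.15, 1.93, 2], "roll": 0, "hand": 60},
    {"offset": [0, 0, 4], "roll": 0, "hand": 60},
    {"offset": [0, 0, 4], "roll": 0, "hand": 60},
    {"offset": [0, 0, 4], "roll": 0, "hand": 60},
    {"offset": [0, 0, 2], "roll": 0, "hand": 60},
    {"offset": [0, 0, 0.9], "roll": 0, "hand": 60}
  ]
}}

```text
time_s: 3.58
ee_pos: [0.4739, -0.2051, 0.0499]
eef_rot: [-2.415, -1.999, 0.003]
force: [-0.1, -0.2, -0.1]
grip_width: 0.0721
```

```bash
python3 - <<'E'
from go import *
plan([.4757,-.2089,.05],78.8)
im,d=bot.grab_frame('wrist');cv2.imwrite('pics/w2.png',im)
E
```

```text
t 3.58 pos [ 0.4739 -0.2051  0.0499] toolx yaw 79.21 toolz [-0.0056  0.0042 -1.    ] q6 -2.01 F [-0.1 -0.2 -0.1] w 0.0721
roll 0.41 off_cm [-0.34  0.25 -0.01]
```

View pics/w2.png

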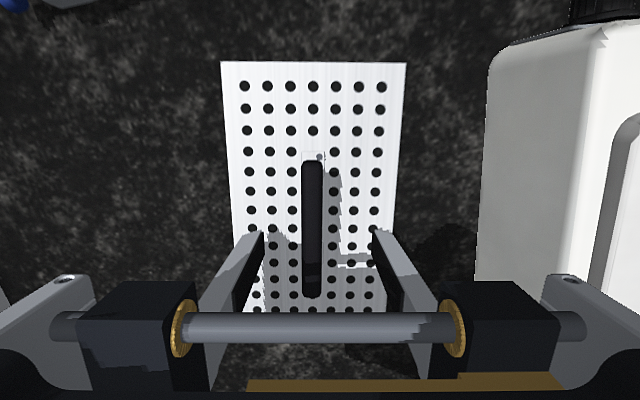

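{"fn": "drive_tool", "kwargs": {
  "deltas": [
    {"offset": [-0.33, 0.25, 0], "roll": 0.3, "hand": 60},
    {"offset": [0, 0, 0], "roll": 0, "hand": 255},
    {"offset": [0, 0, 0], "roll": 0, "hand": 255},
    {"offset": [0, 0, 0], "roll": 0, "hand": 255},
    {"offset": [0, 0, 0], "roll": 0, "hand": 255},
    {"offset": [0, 0, 0], "roll": 0, "hand": 255},
    {"offset": [0, 0, 0], "roll": 0, "hand": 255},
    {"offset": [0, 0, 0], "roll": 0, "hand": 255}
  ]
}}

```text
time_s: 4.3
ee_pos: [0.478, -0.212, 0.0538]
eef_rot: [2.427, 1.994, 0.0]
force: [0.3, 0.3, 0.4]
grip_width: 0.0287
```

{"fn": "drive_tool", "kwargs": {
  "deltas": [
    {"offset": [0, 0, -1], "roll": 0, "hand": 255},
    {"offset": [0, 0, -2], "roll": 0, "hand": 255},
    {"offset": [0, 0, -2], "roll": 0, "hand": 255},
    {"offset": [0, 0, 0], "roll": 0, "hand": 255},
    {"offset": [0, 0, 0], "roll": 0, "hand": 255},
    {"offset": [0, 0, 0], "roll": 0, "hand": 255}
  ]
}}

```text
time_s: 4.8
ee_pos: [0.4776, -0.2117, 0.1031]
eef_rot: [-2.427, -1.994, 0.0]
force: [-0.4, -0.4, -0.4]
grip_width: 0.0007
```

```bash
cat > tilt.py <<'E'
from go import *
from m import *
def fit(tag,f0=None):
    st=bot.state();im,d=bot.grab_frame('wrist');cv2.imwrite(f'pics/{tag}.png',im)
    r=bot.outline_of('floor_plate','wrist')
    print('seg',[(round(x['p'],2),x['rect']) for x in r])
    if not r: return
    m=cv2.erode(r[0]['pixels'].astype(np.uint8),np.ones((3,3)))>0
    P,_=cloud('wrist',m,d,st)
    M=R.from_rotvec(st['eef_rot']).as_matrix(); g=np.array(st['ee_pos'])-.002*M[:,2]
    # plate-aligned: tool y -> approx plate x(rear+), tool x -> lateral, up=-tool z
    L=(P-g)@M
    X,Y,Z=L[:,1],L[:,0],-L[:,2]
    i=(Z<-.02)&(Z>-.16)&(abs(Y)<.065); X,Y,Z=X[i],Y[i],Z[i]
    k=np.ones(len(X),bool)
    for _ in range(15):
        A=np.c_[X[k],Y[k],np.ones(k.sum())];c=np.linalg.lstsq(A,Z[k],rcond=None)[0]
        e=abs(np.c_[X,Y,np.ones(len(X))]@c-Z);k=e<max(.003,np.median(e)*1.5)
    a=np.arctan(c[0]);print('tilt deg (front low +)',np.degrees(a).round(2),'lateral',np.degrees(np.arctan(c[1])).round(2),'n',k.sum(),'perp dist top-surface to grip mm',round(-c[2]*np.cos(a)*1000,1))
    al=X[k]*np.cos(a)+Z[k]*np.sin(a); print('along-plate extent rel. grip mm',np.percentile(al,[0.2,99.8])*1000,'lat',np.percentile(Y[k],[.5,99.5])*1000)
    print('t',st['time_s'],'pos',np.round(st['ee_pos'],4),'F',np.round(st['force'],2),'M',np.round(st['moment'],2),'w',st['grip_width'])
E
python3 -c "
from tilt import *
fit('w3')
im,d=bot.grab_frame('scene');cv2.imwrite('pics/s3.png',im[100:360,250:500])"
```

```text
seg [(0.79, [248.6, 65.3, 148.0, 211.5]), (0.37, [421.0, 342.6, 80.3, 51.1])]
tilt deg (front low +) -0.04 lateral 0.02 n 24225 perp dist top-surface to grip mm 95.9
along-plate extent rel. grip mm [-118.98491562   73.4841501 ] lat [-55.99641073  61.21496661]
t 4.8 pos [ 0.4776 -0.2117  0.1031] F [-0.44 -0.43 -0.38] M [ 0.02 -0.02  0.02] w 0.0006869923364993456
```

View pics/w3.png

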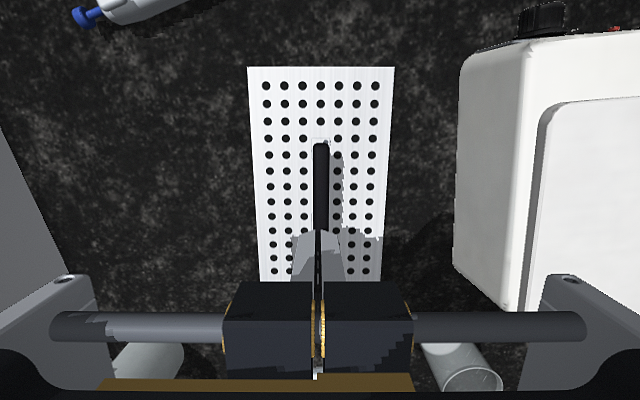

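View pics/s3.png

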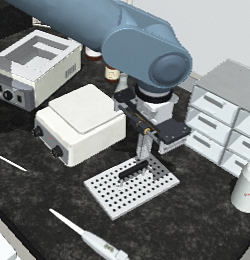

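{"fn": "drive_tool", "kwargs": {
  "deltas": [
    {"offset": [0.25, 0, 0], "roll": 0, "hand": 110},
    {"offset": [0, 0, 0], "roll": 0, "hand": 110},
    {"offset": [0, 0, 0], "roll": 0, "hand": 110},
    {"offset": [0, 0, 0], "roll": 0, "hand": 110},
    {"offset": [0, 0, 0], "roll": 0, "hand": 110},
    {"offset": [0, 0, 0], "roll": 0, "hand": 110},
    {"offset": [0, 0, 0], "roll": 0, "hand": 110},
    {"offset": [0, 0, 0], "roll": 0, "hand": 110}
  ]
}}

```text
time_s: 5.62
ee_pos: [0.4785, -0.2095, 0.1036]
eef_rot: [2.428, 1.994, -0.0]
force: [-1.0, -1.0, 0.8]
grip_width: 0.0499
```

{"fn": "drive_tool", "kwargs": {
  "deltas": [
    {"offset": [0, 0, 2], "roll": 0, "hand": 110},
    {"offset": [0, 0, 2], "roll": 0, "hand": 110},
    {"offset": [0, 0, 1.3], "roll": 0, "hand": 110},
    {"offset": [0, 0, 0], "roll": 0, "hand": 255},
    {"offset": [0, 0, 0], "roll": 0, "hand": 255},
    {"offset": [0, 0, 0], "roll": 0, "hand": 255},
    {"offset": [0, 0, 0], "roll": 0, "hand": 255},
    {"offset": [0, 0, 0], "roll": 0, "hand": 255}
  ]
}}

```text
time_s: 6.28
ee_pos: [0.4792, -0.21, 0.0518]
eef_rot: [2.426, 1.993, 0.001]
force: [-0.1, 0.0, 0.2]
grip_width: 0.0232
```

{"fn": "drive_tool", "kwargs": {
  "deltas": [
    {"offset": [0, 0, 0], "roll": 0, "hand": 255},
    {"offset": [0, 0, 0], "roll": 0, "hand": 255},
    {"offset": [0, 0, 0], "roll": 0, "hand": 255},
    {"offset": [0, 0, 0], "roll": 0, "hand": 255},
    {"offset": [0, 0, 0], "roll": 0, "hand": 255}
  ]
}}

```text
time_s: 6.7
ee_pos: [0.4788, -0.2097, 0.0512]
eef_rot: [2.427, 1.994, 0.0]
force: [-1.5, 0.5, 4.4]
grip_width: 0.0119
```

{"fn": "drive_tool", "kwargs": {
  "deltas": [
    {"offset": [0, 0, -0.5], "roll": 0, "hand": 255},
    {"offset": [0, 0, -0.5], "roll": 0, "hand": 255},
    {"offset": [0, 0, -0.5], "roll": 0, "hand": 255},
    {"offset": [0, 0, -0.5], "roll": 0, "hand": 255},
    {"offset": [0, 0, 0], "roll": 0, "hand": 255},
    {"offset": [0, 0, 0], "roll": 0, "hand": 255}
  ]
}}

```text
time_s: 7.2
ee_pos: [0.4786, -0.2096, 0.0709]
eef_rot: [2.427, 1.994, 0.0]
force: [0.6, -0.2, -4.1]
grip_width: 0.0115
```

```bash
python3 -c "
from tilt import *
fit('w4')
im,d=bot.grab_frame('scene');cv2.imwrite('pics/s4.png',im[100:360,250:500])"
```

```text
seg [(0.98, [227.0, 49.8, 183.6, 260.3])]
tilt deg (front low +) 0.14 lateral 0.03 n 32808 perp dist top-surface to grip mm 44.0
along-plate extent rel. grip mm [-120.02819939   69.03892969] lat [-58.14120756  58.75217057]
t 7.2 pos [ 0.4786 -0.2096  0.0709] F [ 0.56 -0.2  -4.13] M [-0.01 -0.1  -0.05] w 0.011450793849021304
```

View pics/w4.png

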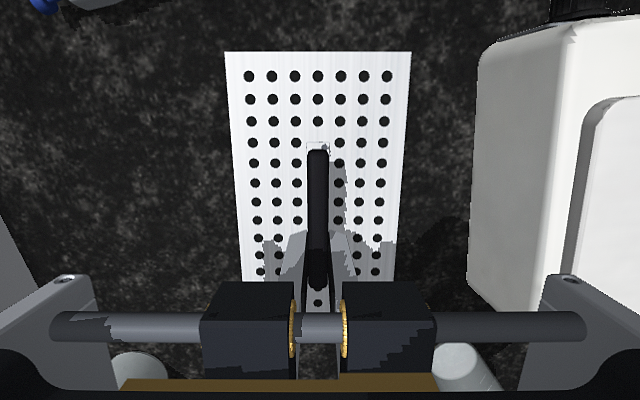

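View pics/s4.png

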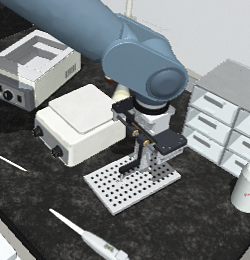

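```bash
cat >> go.py <<'E'
C=np.array([.5529,.2892]);BA=np.radians(14.4)
def B(x,y=0): return C+np.array([np.cos(BA)*x-np.sin(BA)*y,np.sin(BA)*x+np.cos(BA)*y])/1000
def inb(p): 
    v=(np.array(p)[:2]-C)*1000;return np.round([np.cos(BA)*v[0]+np.sin(BA)*v[1],-np.sin(BA)*v[0]+np.cos(BA)*v[1]],1)
E
python3 -c "
from go import *
p=B(-200);plan([p[0],p[1],.20],104.4)"
```

```text
t 7.35 pos [ 0.4782 -0.2093  0.0703] toolx yaw 78.8 toolz [-5.e-04  4.e-04 -1.e+00] q6 -2.01 F [ 0.8  0.4 -4.9] w 0.0117
roll -25.6 off_cm [ 46.43  -0.37 -12.95]
```

{"fn": "drive_tool", "kwargs": {
  "deltas": [
    {"offset": [0, 0, -1.5], "roll": 0, "hand": 255},
    {"offset": [0, 0, -3], "roll": 0, "hand": 255},
    {"offset": [0, 0, -3], "roll": 0, "hand": 255},
    {"offset": [0, 0, -3], "roll": 0, "hand": 255},
    {"offset": [0, 0, -2.5], "roll": -5, "hand": 255},
    {"offset": [0, 0, 0], "roll": -6, "hand": 255},
    {"offset": [0, 0, 0], "roll": -6, "hand": 255},
    {"offset": [0, 0, 0], "roll": -6, "hand": 255}
  ]
}}

```text
time_s: 8.02
ee_pos: [0.4784, -0.2094, 0.2009]
eef_rot: [1.975, 2.443, 0.0]
force: [-0.4, 0.2, -4.9]
grip_width: 0.0119
```

{"fn": "drive_tool", "kwargs": {
  "deltas": [
    {"offset": [1.4, 0, 0], "roll": -2.6, "hand": 255},
    {"offset": [2.5, 0, 0], "roll": 0, "hand": 255},
    {"offset": [3, 0, 0], "roll": 0, "hand": 255},
    {"offset": [3, 0, 0], "roll": 0, "hand": 255},
    {"offset": [3, 0, 0], "roll": 0, "hand": 255},
    {"offset": [3, 0, 0], "roll": 0, "hand": 255},
    {"offset": [3, 0, 0], "roll": 0, "hand": 255},
    {"offset": [3, 0, 0], "roll": 0, "hand": 255}
  ]
}}

```text
time_s: 8.68
ee_pos: [0.4237, 0.0041, 0.2002]
eef_rot: [-1.926, -2.482, 0.0]
force: [0.1, -0.1, -4.0]
grip_width: 0.0117
```

{"fn": "drive_tool", "kwargs": {
  "deltas": [
    {"offset": [3, 0, 0], "roll": 0, "hand": 255},
    {"offset": [3, 0, 0], "roll": 0, "hand": 255},
    {"offset": [3, 0, 0], "roll": 0, "hand": 255},
    {"offset": [3, 0, 0], "roll": 0, "hand": 255},
    {"offset": [3, 0, 0], "roll": 0, "hand": 255},
    {"offset": [3, 0, 0], "roll": 0, "hand": 255},
    {"offset": [2, 0, 0], "roll": 0, "hand": 255},
    {"offset": [1, 0, 0], "roll": 0, "hand": 255}
  ]
}}

```text
time_s: 9.35
ee_pos: [0.3712, 0.208, 0.2002]
eef_rot: [-1.922, -2.484, 0.0]
force: [1.3, -0.3, -4.8]
grip_width: 0.0114
```

```bash
python3 -c "
from tilt import *
p=B(-200);plan([p[0],p[1],.17],104.4)
fit('w5')
im,d=bot.grab_frame('scene');cv2.imwrite('pics/s5.png',cv2.resize(im[60:300,120:420],None,fx=2,fy=2))
im,d=bot.grab_frame('top');cv2.imwrite('pics/t5.png',cv2.resize(im[100:360,100:360],None,fx=2,fy=2))
plan([p[0],p[1],.17],104.4)
"
```

```text
t 9.35 pos [0.3712 0.208  0.2002] toolx yaw 104.56 toolz [-8.e-04  3.e-04 -1.e+00] q6 -1.58 F [ 1.3 -0.3 -4.8] w 0.0114
roll 0.16 off_cm [ 3.34 -0.38  3.03]
seg [(0.93, [224.6, 50.4, 188.1, 258.6])]
tilt deg (front low +) 0.2 lateral -0.02 n 33209 perp dist top-surface to grip mm 44.0
along-plate extent rel. grip mm [-120.16056681   68.87438118] lat [-58.59076754  58.83715971]
t 9.35 pos [0.3712 0.208  0.2002] F [ 1.31 -0.31 -4.82] M [-0.08 -0.1  -0.02] w 0.01142868660733875
t 9.55 pos [0.3725 0.2055 0.2004] toolx yaw 104.4 toolz [-2.e-04 -8.e-04 -1.e+00] q6 -1.59 F [ 0.1 -0.9 -4.8] w 0.0119
roll 0.0 off_cm [ 3.62 -0.45  3.04]
```

View pics/s5.png

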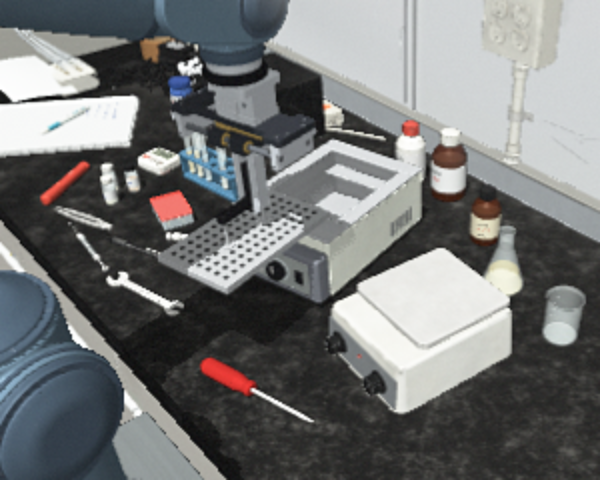

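View pics/w5.png

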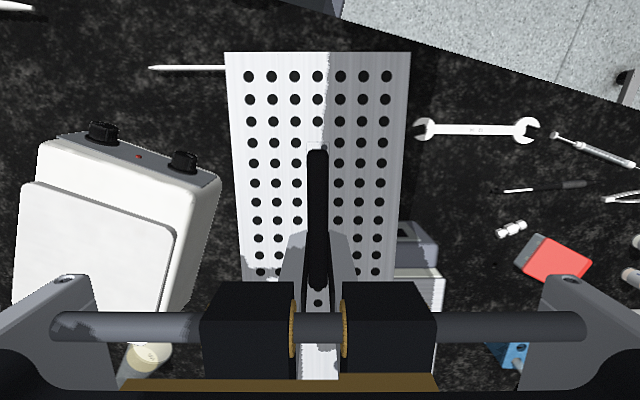

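View pics/t5.png

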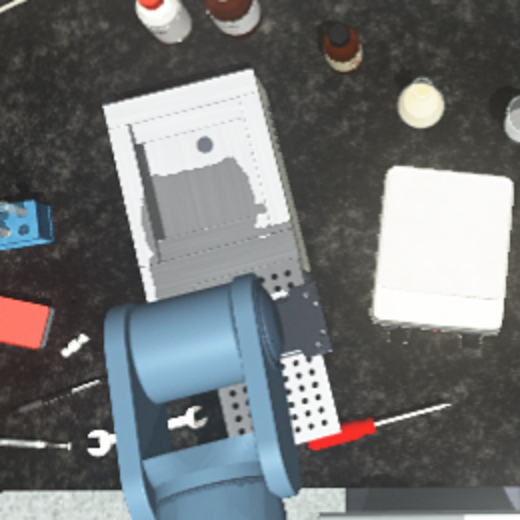

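{"fn": "drive_tool", "kwargs": {
  "deltas": [
    {"offset": [1, -0.2, 0], "roll": 0, "hand": 255},
    {"offset": [1.6, -0.25, 0], "roll": 0, "hand": 255},
    {"offset": [1, 0, 1], "roll": 0, "hand": 255},
    {"offset": [0, 0, 1.5], "roll": 0, "hand": 255},
    {"offset": [0, 0, 0.5], "roll": 0, "hand": 255},
    {"offset": [0, 0, 0], "roll": 0, "hand": 255},
    {"offset": [0, 0, 0], "roll": 0, "hand": 255}
  ]
}}

```text
time_s: 10.13
ee_pos: [0.359, 0.2396, 0.1702]
eef_rot: [-1.926, -2.481, 0.002]
force: [0.6, 0.5, -4.5]
grip_width: 0.0119
```

{"fn": "drive_tool", "kwargs": {
  "deltas": [
    {"offset": [0, 0, 0.2], "roll": 0, "hand": 255},
    {"offset": [0, 0, 0.2], "roll": 0, "hand": 255},
    {"offset": [0, 0, 0.2], "roll": 0, "hand": 255},
    {"offset": [0, 0, 0.2], "roll": 0, "hand": 255},
    {"offset": [0, 0, 0.1], "roll": 0, "hand": 255},
    {"offset": [0, 0, 0], "roll": 0, "hand": 255}
  ]
}}

```text
time_s: 10.63
ee_pos: [0.3589, 0.2399, 0.1614]
eef_rot: [-1.925, -2.482, 0.001]
force: [0.3, 0.4, -4.5]
grip_width: 0.012
```

```bash
python3 -c "
from tilt import *
fit('w6');print(inb(bot.state()['ee_pos']))"
```

```text
seg [(0.59, [223.7, 47.5, 186.1, 261.9]), (0.15, [112.4, 353.5, 22.7, 34.7])]
tilt deg (front low +) 0.2 lateral -0.0 n 33229 perp dist top-surface to grip mm 44.0
along-plate extent rel. grip mm [-120.16634248   68.53517508] lat [-58.60993065  58.88195536]
t 10.6333 pos [0.3589 0.2399 0.1614] F [ 0.26  0.37 -4.51] M [ 0.1  -0.12 -0.03] w 0.011957363776612327
[-200.     0.5]
```

{"fn": "drive_tool", "kwargs": {
  "deltas": [
    {"offset": [0, 0, 0.1], "roll": 0, "hand": 255},
    {"offset": [0, 0, 0.1], "roll": 0, "hand": 255},
    {"offset": [0, 0, 0.1], "roll": 0, "hand": 255},
    {"offset": [0, 0, 0], "roll": 0, "hand": 255}
  ]
}}

```text
time_s: 11.07
ee_pos: [0.359, 0.24, 0.1588]
eef_rot: [-1.925, -2.482, 0.0]
force: [-3.1, -1.7, 0.3]
grip_width: 0.0118
```

{"fn": "drive_tool", "kwargs": {
  "deltas": [
    {"offset": [0, 0, 0.1], "roll": 0, "hand": 255},
    {"offset": [0, 0, 0.1], "roll": 0, "hand": 255},
    {"offset": [0, 0, 0], "roll": 0, "hand": 255},
    {"offset": [0, 0, 0], "roll": 0, "hand": 255}
  ]
}}

```text
time_s: 11.4
ee_pos: [0.359, 0.24, 0.1566]
eef_rot: [-1.925, -2.482, 0.0]
force: [-3.1, 0.2, -0.5]
grip_width: 0.0117
```

```bash
python3 -c "
from tilt import *
fit('w7');print(inb(bot.state()['ee_pos']))"
```

```text
seg [(0.88, [230.9, 57.4, 177.9, 251.8])]
tilt deg (front low +) 3.53 lateral 0.04 n 31926 perp dist top-surface to grip mm 44.0
along-plate extent rel. grip mm [-121.11422907   63.4415436 ] lat [-58.68281183  59.16356597]
t 11.4 pos [0.359  0.24   0.1566] F [-3.07  0.21 -0.51] M [0.05 0.25 0.02] w 0.01174062256379167
[-200.     0.5]
```

{"fn": "drive_tool", "kwargs": {
  "deltas": [
    {"offset": [0, 0, 0.2], "roll": 0, "hand": 255},
    {"offset": [0, 0, 0.2], "roll": 0, "hand": 255},
    {"offset": [0, 0, 0.2], "roll": 0, "hand": 255},
    {"offset": [0, 0, 0.2], "roll": 0, "hand": 255},
    {"offset": [0, 0, 0.2], "roll": 0, "hand": 255}
  ]
}}

```text
time_s: 11.92
ee_pos: [0.3586, 0.2398, 0.1461]
eef_rot: [-1.925, -2.482, 0.002]
force: [-5.1, -1.7, 1.1]
grip_width: 0.0116
```

{"fn": "drive_tool", "kwargs": {
  "deltas": [
    {"offset": [0, 0, 0.2], "roll": 0, "hand": 255},
    {"offset": [0, 0, 0.2], "roll": 0, "hand": 255},
    {"offset": [0, 0, 0.2], "roll": 0, "hand": 255},
    {"offset": [0, 0, 0.2], "roll": 0, "hand": 255},
    {"offset": [0, 0, 0.2], "roll": 0, "hand": 255},
    {"offset": [0, 0, 0], "roll": 0, "hand": 255}
  ]
}}

```text
time_s: 12.42
ee_pos: [0.3577, 0.2396, 0.1355]
eef_rot: [-1.924, -2.481, 0.005]
force: [-6.6, -2.1, 0.6]
grip_width: 0.0117
```

```bash
python3 -c "
from tilt import *
fit('w8');print(inb(bot.state()['ee_pos']))"
```

```text
seg [(0.73, [236.8, 91.7, 159.6, 261.9])]
tilt deg (front low +) 20.52 lateral 0.12 n 24033 perp dist top-surface to grip mm 43.4
along-plate extent rel. grip mm [-121.79663761   43.13369136] lat [-58.28054272  58.85453257]
t 12.4167 pos [0.3577 0.2396 0.1355] F [-6.63 -2.15  0.63] M [-0.16  0.93  0.07] w 0.0117175373303528
[-201.2    0.4]
```

{"fn": "drive_tool", "kwargs": {
  "deltas": [
    {"offset": [0, 0, 0.2], "roll": 0, "hand": 255},
    {"offset": [0, 0, 0], "roll": 0, "hand": 255},
    {"offset": [0, -0.2, -0.5], "roll": 0, "hand": 255},
    {"offset": [0, 0, -1], "roll": 0, "hand": 255},
    {"offset": [0, 0, -2], "roll": 0, "hand": 255},
    {"offset": [0, 0, -2], "roll": 0, "hand": 255},
    {"offset": [0, 0, -2], "roll": 0, "hand": 255},
    {"offset": [0, 0, 0], "roll": 0, "hand": 255}
  ]
}}

```text
time_s: 13.18
ee_pos: [0.3602, 0.2404, 0.2147]
eef_rot: [1.922, 2.478, 0.014]
force: [0.9, 0.1, -3.4]
grip_width: 0.0117
```

```bash
python3 -c "
from tilt import *
fit('w9');print(inb(bot.state()['ee_pos']));plan([*B(0),.25],104.4)"
```

```text
seg [(0.6, [237.7, 91.4, 159.2, 264.1])]
tilt deg (front low +) 21.51 lateral 0.08 n 24078 perp dist top-surface to grip mm 43.3
along-plate extent rel. grip mm [-122.72492651   43.22709743] lat [-58.57695153  58.96755432]
t 13.1833 pos [0.3602 0.2404 0.2147] F [ 0.85  0.11 -3.39] M [ 0.07 -0.04  0.05] w 0.011688754443948773
[-201.3    0.5]
t 13.28 pos [0.3578 0.2396 0.2103] toolx yaw 104.4 toolz [ 2.6e-03  8.0e-04 -1.0e+00] q6 -1.5 F [ 0.4 -0.2 -4.2] w 0.0116
roll -0.0 off_cm [-0.05 20.14 -3.92]
```

View pics/w9.png

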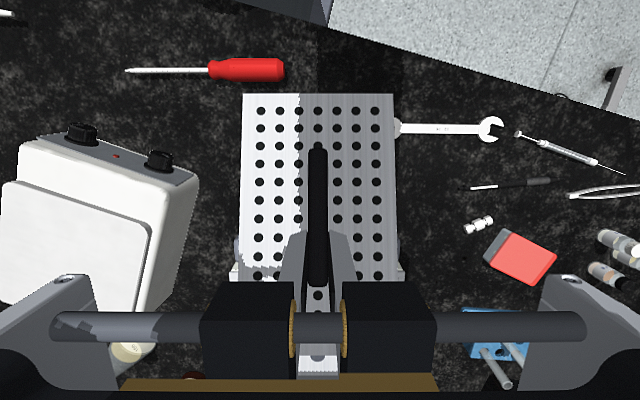

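{"fn": "drive_tool", "kwargs": {
  "deltas": [
    {"offset": [0, 0, -2], "roll": 0, "hand": 255},
    {"offset": [0, 1.2, -2], "roll": 0, "hand": 255},
    {"offset": [0, 3, 0], "roll": 0, "hand": 255},
    {"offset": [0, 3, 0], "roll": 0, "hand": 255},
    {"offset": [0, 3, 0], "roll": 0, "hand": 255},
    {"offset": [0, 3, 0], "roll": 0, "hand": 255},
    {"offset": [0, 3, 0], "roll": 0, "hand": 255},
    {"offset": [0, 3, 0], "roll": 0, "hand": 255}
  ]
}}

```text
time_s: 13.95
ee_pos: [0.5437, 0.2872, 0.2467]
eef_rot: [-1.924, -2.481, 0.005]
force: [-0.3, -0.3, -3.9]
grip_width: 0.0119
```

{"fn": "drive_tool", "kwargs": {
  "deltas": [
    {"offset": [0, 2, 0], "roll": 0, "hand": 255},
    {"offset": [0, 1.3, 0], "roll": 0, "hand": 255},
    {"offset": [0, 0.6, 0], "roll": 0, "hand": 255},
    {"offset": [0, 0, 0], "roll": 0, "hand": 255},
    {"offset": [0, 0, 0], "roll": 0, "hand": 255},
    {"offset": [0, 0, 0], "roll": 0, "hand": 255}
  ]
}}

```text
time_s: 14.45
ee_pos: [0.5798, 0.2967, 0.2488]
eef_rot: [-1.925, -2.482, 0.002]
force: [0.4, 0.3, -4.6]
grip_width: 0.0121
```

```bash
python3 -c "
from tilt import *
fit('w10');print(inb(bot.state()['ee_pos']));plan([*B(30),.1716],104.4)
im,d=bot.grab_frame('scene');cv2.imwrite('pics/s10.png',cv2.resize(im[60:300,120:420],None,fx=2,fy=2))
"
```

```text
seg [(0.92, [237.0, 89.3, 160.5, 263.4])]
tilt deg (front low +) 20.95 lateral -0.08 n 24167 perp dist top-surface to grip mm 43.3
along-plate extent rel. grip mm [-122.57370325   43.09703921] lat [-58.6378237   58.74091579]
t 14.45 pos [0.5798 0.2967 0.2488] F [ 0.42  0.35 -4.61] M [ 0.13 -0.01  0.  ] w 0.01206756800868678
[28.2  0.7]
t 14.55 pos [0.5801 0.2969 0.2496] toolx yaw 104.42 toolz [-3.e-04 -0.e+00 -1.e+00] q6 -1.52 F [ 0.5 -0.7 -4.6] w 0.0114
roll 0.02 off_cm [-0.07  0.18  7.8 ]
```

View pics/w10.png

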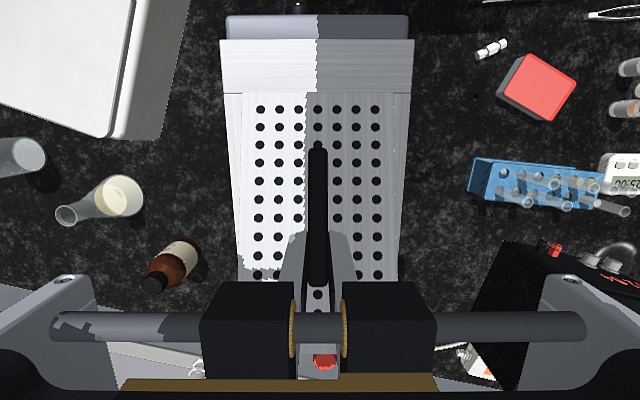

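View pics/s10.png

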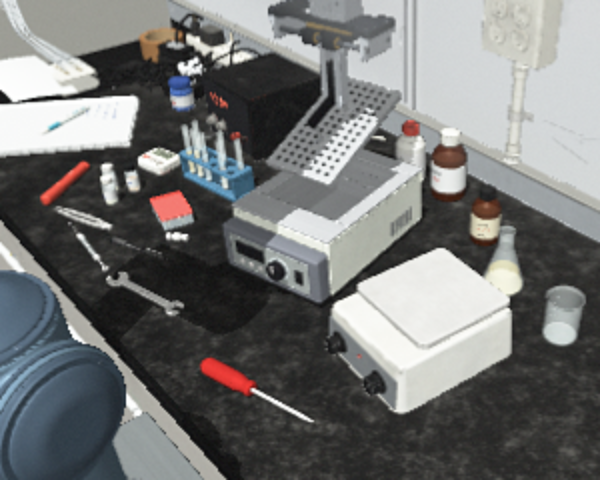

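{"fn": "drive_tool", "kwargs": {
  "deltas": [
    {"offset": [-0.07, 0.15, 1], "roll": 0, "hand": 255},
    {"offset": [0, 0, 2], "roll": 0, "hand": 255},
    {"offset": [0, 0, 2], "roll": 0, "hand": 255},
    {"offset": [0, 0, 1.5], "roll": 0, "hand": 255},
    {"offset": [0, 0, 0.8], "roll": 0, "hand": 255},
    {"offset": [0, 0, 0.5], "roll": 0, "hand": 255},
    {"offset": [0, 0, 0], "roll": 0, "hand": 255},
    {"offset": [0, 0, 0], "roll": 0, "hand": 255}
  ]
}}

```text
time_s: 15.27
ee_pos: [0.5829, 0.2967, 0.1723]
eef_rot: [1.925, 2.482, 0.001]
force: [-0.4, 0.0, -4.3]
grip_width: 0.0119
```

```bash
python3 -c "
from tilt import *
fit('w11');print(inb(bot.state()['ee_pos']));plan([*B(-10.6),.1708],104.4)
"
```

```text
seg [(0.98, [236.6, 89.5, 158.7, 263.0]), (0.27, [106.2, 261.4, 75.2, 50.0])]
tilt deg (front low +) 20.97 lateral -0.08 n 24051 perp dist top-surface to grip mm 43.3
along-plate extent rel. grip mm [-122.55487914   43.06654604] lat [-58.53659956  58.75710174]
t 15.2667 pos [0.5829 0.2967 0.1723] F [-0.41  0.05 -4.29] M [ 0.05 -0.    0.01] w 0.011944527193289735
[31.4 -0.2]
t 15.37 pos [0.5833 0.2969 0.1731] toolx yaw 104.4 toolz [ 2.5e-03  7.0e-04 -1.0e+00] q6 -1.52 F [-0.7  0.6 -4.4] w 0.0121
roll 0.0 off_cm [ 0.02 -4.2   0.22]
```

View pics/w11.png

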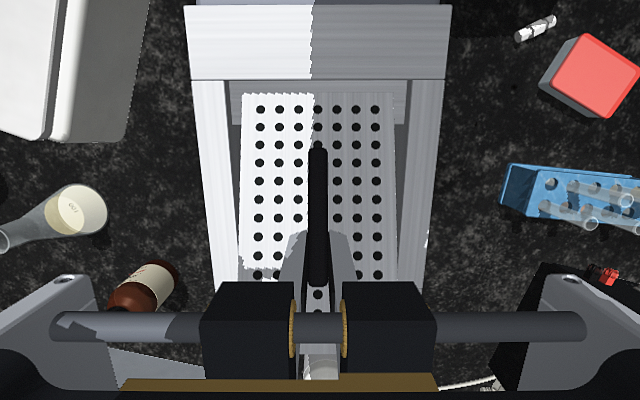

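{"fn": "drive_tool", "kwargs": {
  "deltas": [
    {"offset": [0, -0.5, 0.2], "roll": 0, "hand": 255},
    {"offset": [0, -0.8, 0], "roll": 0, "hand": 255},
    {"offset": [0, -0.8, 0], "roll": 0, "hand": 255},
    {"offset": [0, -0.8, 0], "roll": 0, "hand": 255},
    {"offset": [0, -0.4, 0], "roll": 0, "hand": 255},
    {"offset": [0, -0.2, 0], "roll": 0, "hand": 255},
    {"offset": [0, 0, 0], "roll": 0, "hand": 255}
  ]
}}

```text
time_s: 15.95
ee_pos: [0.5481, 0.2878, 0.1698]
eef_rot: [1.925, 2.482, 0.0]
force: [0.4, 0.0, -4.4]
grip_width: 0.0117
```

{"fn": "drive_tool", "kwargs": {
  "deltas": [
    {"offset": [0, -0.1, 0], "roll": 0, "hand": 255},
    {"offset": [0, -0.1, 0], "roll": 0, "hand": 255},
    {"offset": [0, -0.1, 0], "roll": 0, "hand": 255},
    {"offset": [0, 0, 0], "roll": 0, "hand": 255}
  ]
}}

```text
time_s: 16.28
ee_pos: [0.5458, 0.2871, 0.1696]
eef_rot: [1.925, 2.482, 0.0]
force: [0.5, 0.9, -4.6]
grip_width: 0.0119
```

```bash
python3 -c "
from tilt import *
fit('w12');print(inb(bot.state()['ee_pos']))
"
```

```text
seg [(0.89, [237.7, 133.6, 159.2, 218.6])]
tilt deg (front low +) 20.96 lateral -0.08 n 17670 perp dist top-surface to grip mm 43.3
along-plate extent rel. grip mm [-88.23814578  42.97808877] lat [-58.56559452  58.702468  ]
t 16.2833 pos [0.5458 0.2871 0.1696] F [ 0.46  0.95 -4.61] M [ 0.05 -0.03  0.03] w 0.011879288695366445
[-7.4 -0.2]
```

{"fn": "drive_tool", "kwargs": {
  "deltas": [
    {"offset": [0, -0.1, 0], "roll": 0, "hand": 255},
    {"offset": [0, -0.1, 0], "roll": 0, "hand": 255},
    {"offset": [0, 0, 0], "roll": 0, "hand": 255}
  ]
}}

```text
time_s: 16.63
ee_pos: [0.5447, 0.287, 0.1704]
eef_rot: [1.924, 2.481, 0.004]
force: [3.9, 1.6, -3.4]
grip_width: 0.0114
```

{"fn": "drive_tool", "kwargs": {
  "deltas": [
    {"offset": [0, -0.1, 0], "roll": 0, "hand": 255},
    {"offset": [0, 0, 0], "roll": 0, "hand": 255}
  ]
}}

```text
time_s: 16.8
ee_pos: [0.5443, 0.2868, 0.1709]
eef_rot: [1.924, 2.48, 0.006]
force: [5.1, 2.5, -2.4]
grip_width: 0.0118
```

{"fn": "drive_tool", "kwargs": {
  "deltas": [
    {"offset": [0, 0.1, 0], "roll": 0, "hand": 255},
    {"offset": [0, 0, 0], "roll": 0, "hand": 255}
  ]
}}

```text
time_s: 16.97
ee_pos: [0.5447, 0.2869, 0.1704]
eef_rot: [1.925, 2.481, 0.003]
force: [4.8, 2.3, -2.6]
grip_width: 0.0117
```

```bash
python3 -c "
from tilt import *
fit('w13');s=bot.state();print(inb(s['ee_pos']),s['eef_rot'],s['force'])
im,d=bot.grab_frame('scene');cv2.imwrite('pics/s13.png',cv2.resize(im[60:300,120:420],None,fx=2,fy=2))
"
```

```text
seg [(0.59, [238.9, 132.2, 157.3, 221.1])]
tilt deg (front low +) 21.37 lateral 0.01 n 17407 perp dist top-surface to grip mm 43.3
along-plate extent rel. grip mm [-87.37450321  43.26832606] lat [-58.4836073   58.77590802]
t 16.9667 pos [0.5447 0.2869 0.1704] F [ 4.78  2.32 -2.65] M [ 0.48 -1.    0.08] w 0.011713988776887565
[-8.5 -0.2] [1.92471551 2.48118364 0.00340946] [ 5.18310326  2.91328277 -1.86400988]
```

View pics/w13.png

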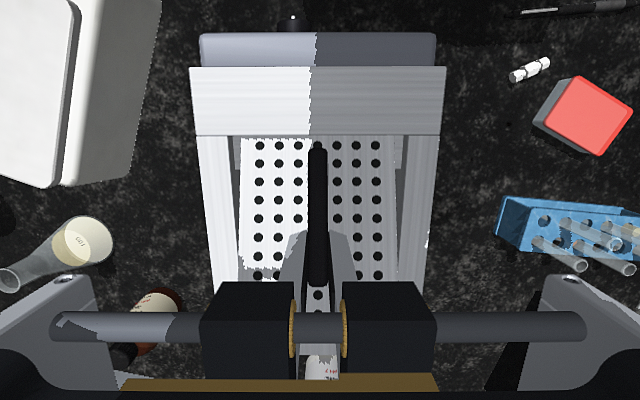

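View pics/s13.png

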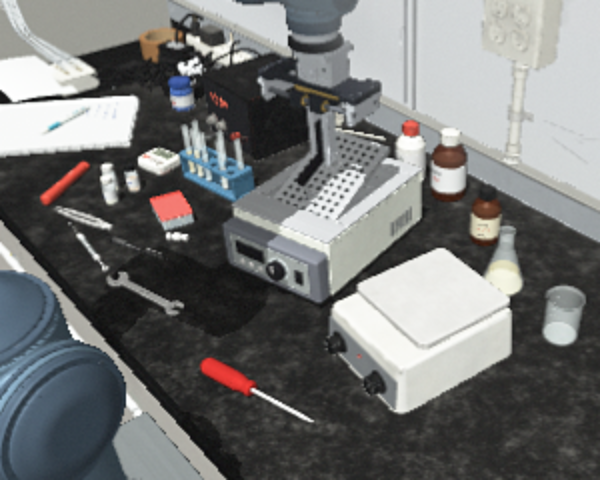

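{"fn": "drive_tool", "kwargs": {
  "deltas": [
    {"offset": [0, 0.1, 0], "roll": 0, "hand": 255},
    {"offset": [0, 0, 0], "roll": 0, "hand": 255}
  ]
}}

```text
time_s: 17.28
ee_pos: [0.5451, 0.287, 0.1699]
eef_rot: [1.925, 2.482, 0.001]
force: [3.8, 1.3, -2.4]
grip_width: 0.012
```

{"fn": "drive_tool", "kwargs": {
  "deltas": [
    {"offset": [0, 0, 0.1], "roll": 0, "hand": 255},
    {"offset": [0, 0, 0.1], "roll": 0, "hand": 255},
    {"offset": [0, 0, 0], "roll": 0, "hand": 255}
  ]
}}

```text
time_s: 17.53
ee_pos: [0.545, 0.2869, 0.1676]
eef_rot: [1.925, 2.482, 0.001]
force: [4.1, 0.3, -1.5]
grip_width: 0.0119
```

```bash
python3 -c "
from go import *
s=bot.state();print(inb(s['ee_pos']),s['ee_pos'][2],s['force'],s['moment'])"
```

```text
[-8.2 -0.3] 0.16760361723075085 [ 4.0524938   0.34650041 -1.50001821] [ 0.28898317 -0.98868372  0.0973025 ]
```

{"fn": "drive_tool", "kwargs": {
  "deltas": [
    {"offset": [0, 0.05, 0.1], "roll": 0, "hand": 255},
    {"offset": [0, 0.05, 0.1], "roll": 0, "hand": 255},
    {"offset": [0, 0, 0], "roll": 0, "hand": 255}
  ]
}}

```text
time_s: 17.78
ee_pos: [0.5453, 0.2869, 0.165]
eef_rot: [-1.925, -2.482, 0.002]
force: [3.2, 0.8, -1.6]
grip_width: 0.0115
```

{"fn": "drive_tool", "kwargs": {
  "deltas": [
    {"offset": [0, 0.05, 0.1], "roll": 0, "hand": 255},
    {"offset": [0, 0.05, 0.1], "roll": 0, "hand": 255},
    {"offset": [0, 0, 0], "roll": 0, "hand": 255}
  ]
}}

```text
time_s: 18.03
ee_pos: [0.5463, 0.2872, 0.1634]
eef_rot: [-1.925, -2.482, 0.002]
force: [2.2, 0.3, -1.0]
grip_width: 0.0118
```

```bash
python3 -c "
from tilt import *
fit('w14');s=bot.state();print(inb(s['ee_pos']),s['ee_pos'][2],s['force'],s['moment'])"
```

```text
seg [(0.62, [237.4, 132.1, 159.6, 220.2])]
tilt deg (front low +) 20.58 lateral 0.04 n 17794 perp dist top-surface to grip mm 43.2
along-plate extent rel. grip mm [-87.90456013  43.96920712] lat [-58.68513033  58.86015905]
t 18.0333 pos [0.5463 0.2872 0.1634] F [ 2.22  0.31 -0.98] M [ 0.   -0.27  0.06] w 0.011840855144830041
[-6.9 -0.3] 0.1634511257197959 [ 1.01385748 -0.38208488 -2.22603378] [-0.00676489 -0.22551695  0.06422378]
```

{"fn": "drive_tool", "kwargs": {
  "deltas": [
    {"offset": [0, 0.17, 0.22], "roll": 0, "hand": 255},
    {"offset": [0, 0.17, 0.23], "roll": 0, "hand": 255},
    {"offset": [0, 0.13, 0.18], "roll": 0, "hand": 255},
    {"offset": [0, 0.13, 0.18], "roll": 0, "hand": 255},
    {"offset": [0, 0.13, 0.17], "roll": 0, "hand": 255},
    {"offset": [0, 0, 0], "roll": 0, "hand": 255}
  ]
}}

```text
time_s: 18.63
ee_pos: [0.5542, 0.2892, 0.1537]
eef_rot: [1.925, 2.482, 0.001]
force: [3.7, -0.7, 0.5]
grip_width: 0.0118
```

```bash
python3 -c "
from tilt import *
fit('w15');s=bot.state();print(inb(s['ee_pos']),s['ee_pos'][2],s['force'],s['moment'])"
```

```text
seg [(0.79, [238.8, 122.4, 159.1, 187.3])]
tilt deg (front low +) 15.02 lateral 0.06 n 19828 perp dist top-surface to grip mm 43.2
along-plate extent rel. grip mm [-89.81421916  49.57286693] lat [-58.72721425  58.84169621]
t 18.6333 pos [0.5542 0.2892 0.1537] F [ 3.7  -0.71  0.5 ] M [-0.07 -0.29  0.04] w 0.011805722370055121
[ 1.1 -0.2] 0.1539224830820071 [3.34689322e+00 3.00436186e-03 8.11584221e-01] [-0.13388391 -0.39248344  0.03694361]
```

{"fn": "drive_tool", "kwargs": {
  "deltas": [
    {"offset": [0, 0.1, 0.18], "roll": 0, "hand": 255},
    {"offset": [0, 0.11, 0.19], "roll": 0, "hand": 255},
    {"offset": [0, 0.11, 0.19], "roll": 0, "hand": 255},
    {"offset": [0, 0.11, 0.19], "roll": 0, "hand": 255},
    {"offset": [0, 0.1, 0.19], "roll": 0, "hand": 255},
    {"offset": [0, 0, 0], "roll": 0, "hand": 255}
  ]
}}

```text
time_s: 19.23
ee_pos: [0.559, 0.2907, 0.144]
eef_rot: [-1.926, -2.482, -0.001]
force: [3.6, 0.1, 1.4]
grip_width: 0.012
```

```bash
python3 -c "
from tilt import *
fit('w16');s=bot.state();print(inb(s['ee_pos']),s['ee_pos'][2],s['force'],s['moment'])
im,d=bot.grab_frame('scene');cv2.imwrite('pics/s16.png',cv2.resize(im[60:300,120:420],None,fx=2,fy=2))
im,d=bot.grab_frame('top');cv2.imwrite('pics/t16.png',cv2.resize(im[100:300,120:320],None,fx=3,fy=3))
"
```

```text
seg [(0.7, [234.8, 113.8, 162.2, 197.0]), (0.64, [167.4, 0.0, 299.1, 362.2])]
tilt deg (front low +) 9.96 lateral 0.05 n 21405 perp dist top-surface to grip mm 43.2
along-plate extent rel. grip mm [-90.18718899  55.54104478] lat [-58.53045566  58.70208449]
t 19.2333 pos [0.559  0.2907 0.144 ] F [3.64 0.12 1.36] M [ 0.14 -0.46  0.02] w 0.011959198041721278
[ 6.2 -0.1] 0.14425185909520621 [3.00543894 0.69848018 0.51424671] [ 0.1410217  -0.47708426  0.0143326 ]
```

View pics/t16.png

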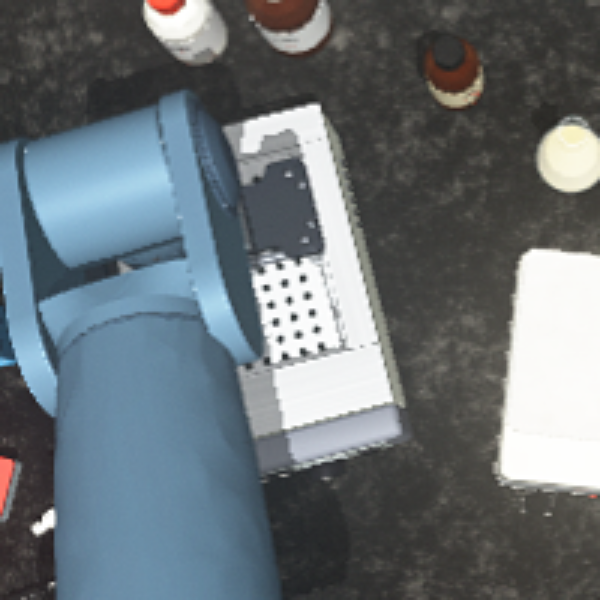

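View pics/s16.png

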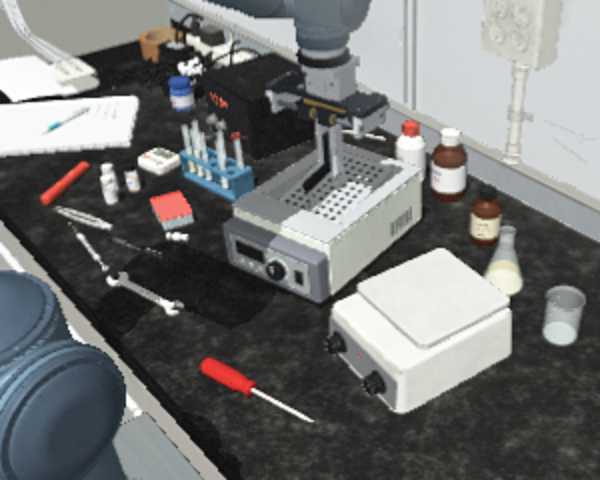

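{"fn": "drive_tool", "kwargs": {
  "deltas": [
    {"offset": [0, 0.1, 0.2], "roll": 0, "hand": 255},
    {"offset": [0, 0.1, 0.2], "roll": 0, "hand": 255},
    {"offset": [0, 0.1, 0.2], "roll": 0, "hand": 255},
    {"offset": [0, 0.1, 0.2], "roll": 0, "hand": 255},
    {"offset": [0, 0, 0], "roll": 0, "hand": 255}
  ]
}}

```text
time_s: 19.85
ee_pos: [0.5629, 0.2916, 0.136]
eef_rot: [-1.926, -2.482, -0.0]
force: [3.4, 1.4, -0.2]
grip_width: 0.0117
```

```bash
python3 -c "
from tilt import *
fit('w17');s=bot.state();print(inb(s['ee_pos']),s['ee_pos'][2],s['force'],s['moment'])
"
```

```text
seg [(0.74, [229.6, 105.4, 174.0, 204.1])]
tilt deg (front low +) 5.94 lateral 0.05 n 22903 perp dist top-surface to grip mm 43.2
along-plate extent rel. grip mm [-90.87446534  60.38535324] lat [-58.58293904  58.94897912]
t 19.85 pos [0.5629 0.2916 0.136 ] F [ 3.37  1.42 -0.18] M [ 0.22 -0.47  0.03] w 0.011723986139164996
[10.1 -0.2] 0.13624242675478698 [ 4.5030473   1.7093547  -0.11293363] [ 0.21908748 -0.43367426  0.00583162]
```

{"fn": "drive_tool", "kwargs": {
  "deltas": [
    {"offset": [0, 0.1, 0.2], "roll": 0, "hand": 255},
    {"offset": [0, 0.1, 0.2], "roll": 0, "hand": 255},
    {"offset": [0, 0.1, 0.2], "roll": 0, "hand": 255},
    {"offset": [0, 0.09, 0.2], "roll": 0, "hand": 255},
    {"offset": [0, 0, 0], "roll": 0, "hand": 255}
  ]
}}

```text
time_s: 20.37
ee_pos: [0.5663, 0.2924, 0.1277]
eef_rot: [-1.925, -2.482, 0.001]
force: [2.2, 0.9, 0.1]
grip_width: 0.0119
```

```bash
python3 -c "
from tilt import *
fit('w18');s=bot.state();print(inb(s['ee_pos']),s['ee_pos'][2],s['force'],s['moment'])
"
```

```text
seg [(0.87, [228.2, 101.4, 174.9, 207.8])]
tilt deg (front low +) 1.97 lateral 0.02 n 23976 perp dist top-surface to grip mm 43.2
along-plate extent rel. grip mm [-91.10116334  65.77161195] lat [-58.51938932  58.68803157]
t 20.3667 pos [0.5663 0.2924 0.1277] F [2.18 0.89 0.07] M [ 0.21 -0.3   0.02] w 0.01194223211932952
[13.7 -0.2] 0.12794462767314246 [ 2.50829047  0.6941243  -1.05167259] [ 0.07218374 -0.26733523  0.05808814]
```

{"fn": "drive_tool", "kwargs": {
  "deltas": [
    {"offset": [0, 0.04, 0.1], "roll": 0, "hand": 255},
    {"offset": [0, 0.04, 0.1], "roll": 0, "hand": 255},
    {"offset": [0, 0.04, 0.1], "roll": 0, "hand": 255},
    {"offset": [0, 0, 0], "roll": 0, "hand": 255}
  ]
}}

```text
time_s: 20.8
ee_pos: [0.5674, 0.2927, 0.125]
eef_rot: [-1.925, -2.482, 0.001]
force: [2.3, 1.7, 0.2]
grip_width: 0.0115
```

{"fn": "drive_tool", "kwargs": {
  "deltas": [
    {"offset": [0, 0.02, 0.05], "roll": 0, "hand": 255},
    {"offset": [0, 0, 0], "roll": 0, "hand": 255}
  ]
}}

```text
time_s: 20.97
ee_pos: [0.5676, 0.2928, 0.1247]
eef_rot: [-1.925, -2.482, 0.001]
force: [1.3, -0.3, -0.6]
grip_width: 0.0114
```

```bash
python3 -c "
from tilt import *
fit('w19');s=bot.state();print(inb(s['ee_pos']),s['ee_pos'][2],s['force'],s['moment'])
"
```

```text
seg [(0.59, [227.6, 97.3, 182.0, 213.2])]
tilt deg (front low +) 0.55 lateral 0.03 n 24959 perp dist top-surface to grip mm 43.2
along-plate extent rel. grip mm [-92.34602432  68.32747261] lat [-58.74814802  58.98435796]
t 20.9667 pos [0.5676 0.2928 0.1247] F [ 1.31 -0.25 -0.61] M [ 0.03  0.05 -0.02] w 0.011361788908596305
[15.1 -0.2] 0.12472242846101056 [ 1.21859061  0.36692139 -0.37485422] [0.00874867 0.06868699 0.03450505]
```

{"fn": "drive_tool", "kwargs": {
  "deltas": [
    {"offset": [0, 0.02, 0.05], "roll": 0, "hand": 255},
    {"offset": [0, 0, 0], "roll": 0, "hand": 255}
  ]
}}

```text
time_s: 21.23
ee_pos: [0.5678, 0.2928, 0.1241]
eef_rot: [-1.925, -2.482, 0.001]
force: [1.4, -0.2, -0.1]
grip_width: 0.0119
```

{"fn": "drive_tool", "kwargs": {
  "deltas": [
    {"offset": [0, 0.02, 0.05], "roll": 0, "hand": 255},
    {"offset": [0, 0, 0], "roll": 0, "hand": 255}
  ]
}}

```text
time_s: 21.4
ee_pos: [0.568, 0.2929, 0.1237]
eef_rot: [-1.925, -2.482, 0.001]
force: [0.9, -0.5, -1.7]
grip_width: 0.0117
```

```bash
python3 -c "
from tilt import *
fit('w20');s=bot.state();print(inb(s['ee_pos']),s['ee_pos'][2],s['force'],s['moment'])
"
```

```text
seg [(0.73, [226.0, 95.8, 183.1, 213.9])]
tilt deg (front low +) 0.05 lateral 0.02 n 25131 perp dist top-surface to grip mm 43.2
along-plate extent rel. grip mm [-92.51559729  68.93680577] lat [-58.70251419  58.91243042]
t 21.4 pos [0.568  0.2929 0.1237] F [ 0.85 -0.48 -1.75] M [-0.06  0.17  0.04] w 0.011679437135253807
[15.5 -0.2] 0.12369548811226833 [ 0.47935887 -1.01402986 -0.22713668] [-0.07741193  0.18847497  0.04515737]
```

{"fn": "drive_tool", "kwargs": {
  "deltas": [
    {"offset": [0, 0, 0.04], "roll": 0, "hand": 255},
    {"offset": [0, 0, 0], "roll": 0, "hand": 255},
    {"offset": [0, 0, 0], "roll": 0, "hand": 255}
  ]
}}

```text
time_s: 21.75
ee_pos: [0.5681, 0.2929, 0.1234]
eef_rot: [-1.925, -2.482, 0.001]
force: [0.6, -1.1, -0.6]
grip_width: 0.012
```

```bash
python3 -c "
from tilt import *
fit('w21');s=bot.state();print(inb(s['ee_pos']),s['ee_pos'][2],s['force'],s['moment'])
"
```

```text
seg [(0.84, [226.5, 97.3, 182.8, 211.3])]
tilt deg (front low +) -0.07 lateral 0.04 n 24868 perp dist top-surface to grip mm 43.2
along-plate extent rel. grip mm [-91.87875433  68.83318707] lat [-58.51869527  58.77759467]
t 21.75 pos [0.5681 0.2929 0.1234] F [ 0.62 -1.12 -0.59] M [-0.14  0.26 -0.  ] w 0.011995655397995141
[15.7 -0.2] 0.12344440490080072 [-0.93104607  0.187068   -1.23828708] [-0.13637653  0.22818927  0.00040407]
```

{"fn": "drive_tool", "kwargs": {
  "deltas": [
    {"offset": [0, 0, 0.04], "roll": 0, "hand": 255},
    {"offset": [0, 0, 0], "roll": 0, "hand": 255},
    {"offset": [0, 0, 0], "roll": 0, "hand": 255}
  ]
}}

```text
time_s: 22.1
ee_pos: [0.5682, 0.2929, 0.1234]
eef_rot: [-1.925, -2.482, 0.001]
force: [-0.8, -1.4, 2.3]
grip_width: 0.0118
```

```bash
python3 -c "
from tilt import *
fit('w22');s=bot.state();print(inb(s['ee_pos']),s['ee_pos'][2],s['force'],s['moment'])
"
```

```text
seg []
[15.7 -0.2] 0.12342120871639486 [-2.38998604 -1.50802099  3.17723873] [-0.27719333  0.6540772   0.0496826 ]
```

{"fn": "drive_tool", "kwargs": {
  "deltas": [
    {"offset": [0, 0, -0.03], "roll": 0, "hand": 255},
    {"offset": [0, 0, 0], "roll": 0, "hand": 255},
    {"offset": [0, 0, 0], "roll": 0, "hand": 255},
    {"offset": [0, 0, 0], "roll": 0, "hand": 255},
    {"offset": [0, 0, 0], "roll": 0, "hand": 255},
    {"offset": [0, 0, 0], "roll": 0, "hand": 255},
    {"offset": [0, 0, 0], "roll": 0, "hand": 255},
    {"offset": [0, 0, 0], "roll": 0, "hand": 255}
  ]
}}

```text
time_s: 22.87
ee_pos: [0.5682, 0.2929, 0.1234]
eef_rot: [-1.925, -2.482, 0.0]
force: [-2.2, -1.8, 1.5]
grip_width: 0.0116
```

{"fn": "drive_tool", "kwargs": {
  "deltas": [
    {"offset": [0, 0.05, 0], "roll": 0, "hand": 255},
    {"offset": [0, 0.1, 0], "roll": 0, "hand": 255},
    {"offset": [0, 0.1, 0], "roll": 0, "hand": 255},
    {"offset": [0, 0.1, 0], "roll": 0, "hand": 255}
  ]
}}

```text
time_s: 23.2
ee_pos: [0.5709, 0.2939, 0.1234]
eef_rot: [-1.924, -2.481, 0.002]
force: [-5.3, -1.4, 4.3]
grip_width: 0.0118
```

{"fn": "drive_tool", "kwargs": {
  "deltas": [
    {"offset": [0, 0.1, -0.02], "roll": 0, "hand": 255},
    {"offset": [0, 0.1, -0.01], "roll": 0, "hand": 255},
    {"offset": [0, 0.1, 0], "roll": 0, "hand": 255},
    {"offset": [0, 0.1, 0], "roll": 0, "hand": 255}
  ]
}}

```text
time_s: 23.53
ee_pos: [0.5753, 0.2949, 0.1234]
eef_rot: [-1.925, -2.482, 0.0]
force: [-3.5, -0.7, 2.4]
grip_width: 0.0118
```

{"fn": "drive_tool", "kwargs": {
  "deltas": [
    {"offset": [0, 0.1, 0], "roll": 0, "hand": 255},
    {"offset": [0, 0.1, 0], "roll": 0, "hand": 255},
    {"offset": [0, 0.1, 0], "roll": 0, "hand": 255},
    {"offset": [0, 0.1, 0], "roll": 0, "hand": 255}
  ]
}}

```text
time_s: 23.87
ee_pos: [0.5795, 0.2958, 0.1234]
eef_rot: [-1.926, -2.482, 0.0]
force: [-2.8, -0.6, 0.1]
grip_width: 0.0117
```

```bash
python3 -c "
from tilt import *
fit('w23');s=bot.state();print(inb(s['ee_pos']),s['ee_pos'][2],s['force'],s['moment'])
"
```

```text
seg [(0.77, [228.5, 73.9, 181.6, 236.9])]
tilt deg (front low +) -0.07 lateral 0.03 n 28920 perp dist top-surface to grip mm 43.2
along-plate extent rel. grip mm [-105.43469013   68.78450899] lat [-58.60326966  58.8019993 ]
t 23.8667 pos [0.5795 0.2958 0.1234] F [-2.81 -0.64  0.13] M [-0.15  0.68  0.01] w 0.011653239676843402
[27.6 -0.3] 0.12343866503777752 [-1.34604099  0.06402373 -1.74457679] [-0.09571519  0.50682736  0.02933969]
```

{"fn": "drive_tool", "kwargs": {
  "deltas": [
    {"offset": [0, 0.1, 0.01], "roll": 0, "hand": 255},
    {"offset": [0, 0.1, 0], "roll": 0, "hand": 255},
    {"offset": [0, 0.1, 0], "roll": 0, "hand": 255},
    {"offset": [0, 0, 0], "roll": 0, "hand": 255}
  ]
}}

```text
time_s: 24.3
ee_pos: [0.5826, 0.2966, 0.1235]
eef_rot: [1.925, 2.482, 0.001]
force: [-0.2, -0.3, -1.4]
grip_width: 0.0115
```

{"fn": "drive_tool", "kwargs": {
  "deltas": [
    {"offset": [0, 0.05, 0], "roll": 0, "hand": 255},
    {"offset": [0, 0.05, 0], "roll": 0, "hand": 255},
    {"offset": [0, 0, 0], "roll": 0, "hand": 255}
  ]
}}

```text
time_s: 24.55
ee_pos: [0.5833, 0.2968, 0.1235]
eef_rot: [1.925, 2.482, 0.0]
force: [-1.0, -0.6, -1.4]
grip_width: 0.0115
```

{"fn": "drive_tool", "kwargs": {
  "deltas": [
    {"offset": [0, 0.05, 0], "roll": 0, "hand": 255},
    {"offset": [0, 0.05, 0], "roll": 0, "hand": 255},
    {"offset": [0, 0, 0], "roll": 0, "hand": 255}
  ]
}}

```text
time_s: 24.8
ee_pos: [0.5843, 0.297, 0.1236]
eef_rot: [1.925, 2.482, 0.0]
force: [-0.6, 0.0, -2.1]
grip_width: 0.0119
```

```bash
python3 -c "
from go import *
s=bot.state();print(inb(s['ee_pos']),s['ee_pos'][2],s['force'],s['moment'])
"
```

```text
[32.4 -0.2] 0.12359323650607795 [-0.64010315  0.02720478 -2.14761369] [-0.08996472  0.47840125 -0.0725331 ]
```

{"fn": "drive_tool", "kwargs": {
  "deltas": [
    {"offset": [0, 0.05, 0.02], "roll": 0, "hand": 255},
    {"offset": [0, 0.05, 0], "roll": 0, "hand": 255},
    {"offset": [0, 0, 0], "roll": 0, "hand": 255}
  ]
}}

```text
time_s: 25.05
ee_pos: [0.5851, 0.2973, 0.1234]
eef_rot: [-1.925, -2.482, 0.0]
force: [-2.1, -0.7, -0.7]
grip_width: 0.0111
```

{"fn": "drive_tool", "kwargs": {
  "deltas": [
    {"offset": [0, 0.05, 0], "roll": 0, "hand": 255},
    {"offset": [0, 0, 0], "roll": 0, "hand": 255}
  ]
}}

```text
time_s: 25.22
ee_pos: [0.5852, 0.2973, 0.1234]
eef_rot: [-1.925, -2.482, 0.002]
force: [-5.2, -1.2, 1.3]
grip_width: 0.0119
```

```bash
python3 -c "
from go import *
s=bot.state();print(inb(s['ee_pos']),s['ee_pos'][2],s['force'],s['moment'])
"
```

```text
[33.3 -0.2] 0.12344799573451645 [-5.1973438  -1.22428266  1.29426708] [-0.2899891   1.14454831 -0.03824038]
```

{"fn": "drive_tool", "kwargs": {
  "deltas": [
    {"offset": [0, 0.05, 0], "roll": 0, "hand": 255},
    {"offset": [0, 0, 0], "roll": 0, "hand": 255}
  ]
}}

```text
time_s: 25.38
ee_pos: [0.5852, 0.2973, 0.1235]
eef_rot: [-1.924, -2.481, 0.004]
force: [-7.3, -1.9, 1.2]
grip_width: 0.0115
```

```bash
python3 -c "
from tilt import *
fit('w24');s=bot.state();print(inb(s['ee_pos']),s['ee_pos'][2],s['force'],s['moment'])
"
```

```text
seg [(0.6, [223.6, 61.7, 187.2, 247.6])]
tilt deg (front low +) 0.12 lateral 0.04 n 30787 perp dist top-surface to grip mm 43.2
along-plate extent rel. grip mm [-112.20804679   68.04330806] lat [-58.47299616  58.77874245]
t 25.3833 pos [0.5852 0.2973 0.1235] F [-7.34 -1.92  1.17] M [-0.41  1.46 -0.  ] w 0.011467427411344159
[33.3 -0.2] 0.12347445325548208 [-6.03884271 -2.02371105  2.39886573] [-0.3705198   1.45085817 -0.01770747]
```

View pics/w24.png

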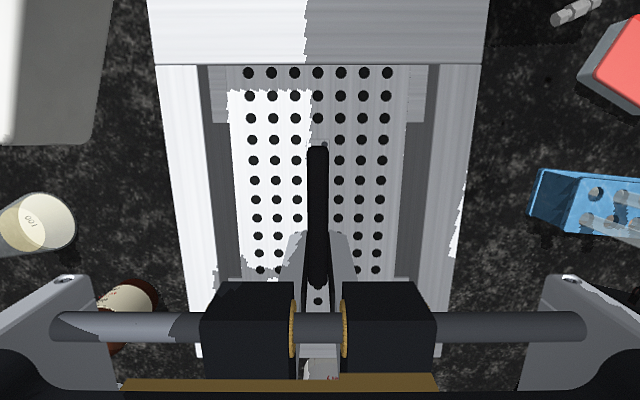

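{"fn": "drive_tool", "kwargs": {
  "deltas": [
    {"offset": [0, -0.05, 0], "roll": 0, "hand": 255},
    {"offset": [0, 0, 0], "roll": 0, "hand": 255},
    {"offset": [0, 0, 0], "roll": 0, "hand": 255}
  ]
}}

```text
time_s: 25.73
ee_pos: [0.5852, 0.2973, 0.1234]
eef_rot: [-1.925, -2.482, 0.002]
force: [-4.5, -1.6, 1.2]
grip_width: 0.0114
```

{"fn": "drive_tool", "kwargs": {
  "deltas": [
    {"offset": [0, 0, 0], "roll": 0, "hand": 160},
    {"offset": [0, 0, 0], "roll": 0, "hand": 160},
    {"offset": [0, 0, 0], "roll": 0, "hand": 160},
    {"offset": [0, 0, 0], "roll": 0, "hand": 160},
    {"offset": [0, 0, 0], "roll": 0, "hand": 160},
    {"offset": [0, 0, 0], "roll": 0, "hand": 160}
  ]
}}

```text
time_s: 26.23
ee_pos: [0.586, 0.2975, 0.1236]
eef_rot: [1.925, 2.482, 0.001]
force: [0.5, -0.4, -0.5]
grip_width: 0.0351
```

{"fn": "drive_tool", "kwargs": {
  "deltas": [
    {"offset": [0, 0, -0.5], "roll": 0, "hand": 160},
    {"offset": [0, 0, -1], "roll": 0, "hand": 160},
    {"offset": [0, 0, -2], "roll": 0, "hand": 160},
    {"offset": [0, 0, -2], "roll": 0, "hand": 160},
    {"offset": [0, 0, -2], "roll": 0, "hand": 160},
    {"offset": [0, 0, -2], "roll": 0, "hand": 160},
    {"offset": [0, 0, 0], "roll": 0, "hand": 160},
    {"offset": [0, 0, 0], "roll": 0, "hand": 160}
  ]
}}

```text
time_s: 26.9
ee_pos: [0.5865, 0.2977, 0.2203]
eef_rot: [1.924, 2.481, 0.005]
force: [0.1, 0.3, -0.2]
grip_width: 0.0348
```

```bash
python3 -c "
from tilt import *
fit('w25');s=bot.state();print(inb(s['ee_pos']),s['ee_pos'][2],s['force'],s['moment'])
"
```

```text
seg [(0.73, [256.1, 82.0, 123.8, 173.7]), (0.58, [206.7, 0.0, 222.2, 286.4])]
tilt deg (front low +) -0.32 lateral 0.02 n 16920 perp dist top-surface to grip mm 140.2
along-plate extent rel. grip mm [-111.46780499   70.75409833] lat [-58.28099891  58.42639948]
t 26.9 pos [0.5865 0.2977 0.2203] F [ 0.13  0.33 -0.15] M [ 0.04  0.04 -0.01] w 0.034807641995280976
[33.2 -0.3] 0.21718798778285472 [-0.6155633  -0.38395451 -0.02844329] [ 0.04890847 -0.00466707  0.00800955]
```

View pics/w25.png

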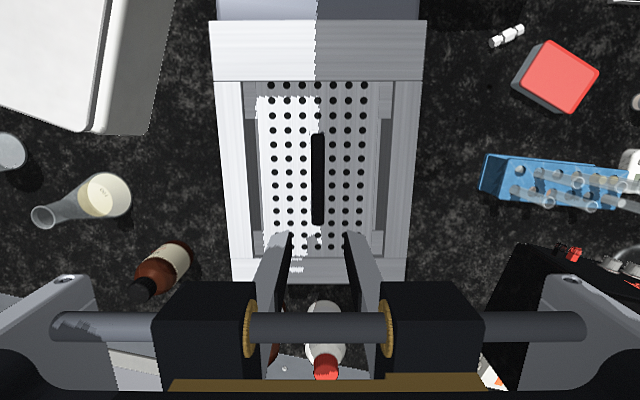

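{"fn": "drive_tool", "kwargs": {
  "deltas": [
    {"offset": [0, 0, -2], "roll": 0, "hand": 160},
    {"offset": [2, -2, 0], "roll": 0, "hand": 160},
    {"offset": [3, -2, 0], "roll": 0, "hand": 160},
    {"offset": [3, -2, 0], "roll": 0, "hand": 160},
    {"offset": [3, -2, 0], "roll": 0, "hand": 160},
    {"offset": [3, -2, 0], "roll": 0, "hand": 160},
    {"offset": [3, -2, 0], "roll": 0, "hand": 160},
    {"offset": [3, -2, 0], "roll": 0, "hand": 160}
  ]
}}

```text
time_s: 27.67
ee_pos: [0.3982, 0.4566, 0.2364]
eef_rot: [-1.925, -2.482, 0.005]
force: [0.4, 1.0, -0.7]
grip_width: 0.0348
```

{"fn": "drive_tool", "kwargs": {
  "deltas": [
    {"offset": [3, -1, 0], "roll": 0, "hand": 160},
    {"offset": [3, -1, 0], "roll": 0, "hand": 160},
    {"offset": [1, 0, 0], "roll": 0, "hand": 160},
    {"offset": [0, 0, 0], "roll": 0, "hand": 160},
    {"offset": [0, 0, 0], "roll": 0, "hand": 160},
    {"offset": [0, 0, 0], "roll": 0, "hand": 160},
    {"offset": [0, 0, 0], "roll": 0, "hand": 160},
    {"offset": [0, 0, 0], "roll": 0, "hand": 160}
  ]
}}

```text
time_s: 28.33
ee_pos: [0.3645, 0.5181, 0.2383]
eef_rot: [1.928, 2.481, -0.0]
force: [0.2, 0.4, 0.0]
grip_width: 0.0347
```

```bash
python3 -c "
from tilt import *
im,d=bot.grab_frame('top');cv2.imwrite('pics/t26.png',cv2.resize(im[90:290,140:400],None,fx=3,fy=3))
r=bot.outline_of('floor_plate','top')
for x in r[:2]:
    P,_=cloud('top',x['pixels'],d); print(x['p'],x['rect'])
    for lo,hi in [(.07,.095),(.122,.14)]:
        Q=P[(P[:,2]>lo)&(P[:,2]<hi)]
        if len(Q)>5: print(len(Q),'bath',inb(Q.mean(0)),np.median(Q[:,2]),rect(Q),inb(np.array(rect(Q)[0])/1000))
for t in ['flask','beaker','amber']:
    x=bot.outline_of(t,'top')[0];P,_=cloud('top',x['pixels'],d);print(t,P.mean(0),x['rect'])
"
```

```text
flask [0.66816591 0.02540413 0.04218803] [296.4, 139.7, 27.7, 24.7]
beaker [ 0.65143604 -0.11066492  0.02913623] [351.5, 148.0, 26.0, 26.3]
amber [0.73439661 0.12485488 0.06926744] [262.0, 109.1, 16.1, 25.0]
```

View pics/t26.png

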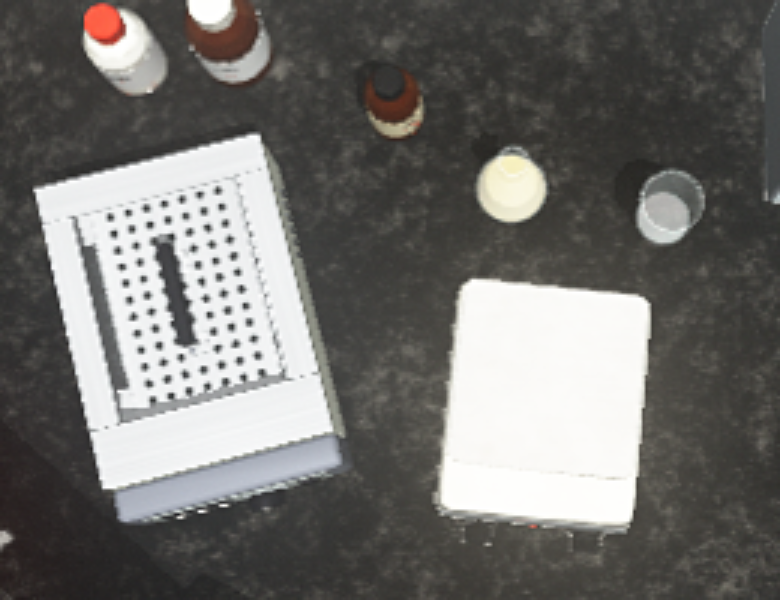

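```bash
python3 -c "
from tilt import *
im,d=bot.grab_frame('top')
m=np.zeros((400,640),bool);m[145:235,160:250]=1
P,_=cloud('top',m,d);L=np.array([inb(p) for p in P])
b=(P[:,2]>.122)&(P[:,2]<.14)&(abs(L[:,1])<40);print('bar',b.sum(),L[b].min(0),L[b].max(0),np.median(P[b,2]))
k=(abs(L[:,1])<50)&(L[:,0]>-65)&(L[:,0]<85)&(P[:,2]>.076)&(P[:,2]<.09)
c=np.linalg.lstsq(np.c_[L[k],np.ones(k.sum())],P[k,2]*1000,rcond=None)[0];print('plane mm',c,k.sum())
s=bot.state();print(s['force'],s['qvel'].round(3))
bot.finish_job()
"
```

```text
bar 197 [-33.2  -7.8] [49.1  4.7] 0.13168283959103566
plane mm [1.21604683e-04 3.94035512e-04 8.35197809e+01] 2276
[-0.16148884 -0.54105516 -0.11691141] [ 0.003  0.001 -0.002 -0.    -0.     0.002]
the job is handed in; nothing more can be done
```

The false floor is back in the bath: flat on both ledges, rear edge against the rear wall, both ends under the rim. I released it and handed the job in at about 28 s. No verdict is reported.

**How it went**
- The first close was too slow, so I lifted the empty gripper without moving the plate. The second grasp held.
- The drive has no tilt, so I gripped the handle about 23 mm off centre. I then rested the plate's rear edge on the bath's outer front rim with a few newtons, which turned it in the jaws to about 21°.
- **Front wall:** I tucked the low end under the front rim and felt the wall at 4–6 N.
- **Ledges:** I swung the rear end down past the rim and lowered until the plate stopped descending. At that point it pressed on the ledges with at most about 8 N including its own weight, and I eased off slightly.
- **Rear wall:** After about 0.7 s I slid it back some 17.5 mm until it stopped at the wall at about 7 N, eased off, opened the jaws partly and withdrew.

**Last checks**
- From the top camera the plate is level, with its top surface at about 83.5 mm. That puts the ledge about 31.5 mm below the rim's underside, within the stated 29–49 mm range.
- The handle centre is at bath x of about 8 mm, y of about −1.5 mm; home is x 9, y near 0.
- The flask, beaker and brown bottle are where they were, within measuring noise of about 1–2 mm.
- The arm stands clear of everything.

**Checks that failed or disagreed**
- The network did not find the plate in the final top image, so I measured it from the depth picture instead.
- Contact put the bath's walls about 1–1.5 mm off the camera fit, within the calibration error.

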